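# Restock a lane of the stock box, oldest carton to the front

### The job

Open the lid of the grey box all the way until it meets its stop, and leave it open; then, in the right-hand lane, which holds a single carton, bring that older carton forward until it stands up against the box's front wall. Next lift the new carton out of the steel channel by its two ends, stand it upright on the free bench top and let go, then take it again across its narrow width and stand it in the same lane close up behind the older carton, squarely in line with the lane. Leave the two cartons of the other lane and the things on the bench where they are.

Things in the scene. Friction and masses are not known exactly. Their poses are not given: they have to be found in the camera images.
- stock_box: Grey sheet-metal box fixed to the bench, 146 (x) x 200 (y) x 82 mm high, 5 mm walls, 6 mm floor. Origin: centre of its underside; z up; the front wall faces -x (to the robot). Inner faces: x = +-68, y = +-95 mm. Two open lanes run along x, centred at y = -45 (right-hand lane) and +45 mm. The left-hand lane holds two standing cartons at about x = -38 and +22 mm.
- right_lane (a point): Front end of the right-hand lane: on the box floor at the front wall's inner face, on the lane's centre line (box x = -68, y = -45, z = 6 mm); axes are the box's. The lane runs from here 126 mm to +x, to a cross rail; it is 48 mm wide between 3 mm thick rails. All rails are 20 mm high above the floor.
- lid (a joint): Angle of the box's flat hinged lid, rad: 0 closed (resting on the rim), grows as the front edge swings up and away from the robot, stop at 1.75 (leaning back past upright). The hinge is stiff (0.45 N m friction): the lid stays where it is left. The lid's mass is 0.3 kg; it starts between closed and 0.15 rad ajar.
- lid_handle (a point): Centre of the lid handle: a black round bar 20 mm in diameter, 24 mm long, parallel to the hinge (box y), on a 12 mm stem; 140 mm in front of and 34 mm above the hinge line when closed, 28 mm above the lid top, 11 mm from its front edge. Pinched over its two flat ends (24 mm, along box y) it can turn between the fingers as the lid swings. Axes turn with the lid.
- lid_hinge (a point): Middle of the hinge line, on the box's far rim, at box x = 76 mm, y = 0, z = 82 mm; the hinge axis is box y. Its axes turn with the lid.
- old_carton: The older carton: plain cardboard box 56 long (x) x 36 wide (y) x 70 mm high, 120 g, standing in the back half of the right-hand lane of the box, long side along the lane. Origin: centre of its underside. Against the front wall its middle is at box x = -40 mm.
- old_carton_mid (a point): Middle of the older carton, 35 mm above its underside.
- new_carton: The new carton: same plain cardboard box, 56 long (x) x 36 wide (y) x 70 mm high, about 120 g, standing in the steel channel to the robot's right; the only carton outside the box. Origin: centre of its underside. Either end may face forward.
- new_carton_mid (a point): Middle of the new carton, 35 mm above its underside.
- channel: Steel channel fixed to the bench, to the robot's right: 3 mm base plate 50 (x) x 60 mm, with two upright cheeks 3 mm thick, 50 mm long (x) and 73 mm high, 42 mm apart inside (3 mm beside the carton on each side: no room for a finger), open at both x ends, where the carton stands 3 mm proud. The carton stands on its base. Origin: centre of the underside; x along the channel.
- row_carton_a: Bystander: front carton of the box's left-hand lane (same kind, standing). Origin: centre of its underside.
- row_carton_b: Bystander: second carton of the box's left-hand lane, behind row_carton_a. Origin: centre of its underside.
- multimeter: Bystander: orange and black multimeter 158 x 80 x 46 mm lying on its back to the far right. Origin: centre of its underside.
- spool: Bystander: solder spool, 56 mm in diameter, 38 mm high, at the back. Origin: centre of its underside.
- tape: Bystander: thick pale roll of tape, 130 mm in diameter, 25 mm high, lying flat at the back behind the channel. Origin: centre of its underside.
- board: Bystander: flat protection board 97 x 64 x 9 mm lying behind, between the box and the channel. Origin: centre of its underside.
- cutters: Bystander: side cutters 141 x 50 x 11 mm lying to the left of the box. Origin: centre of its underside.
- mug: Bystander: white mug 97 mm high, standing at the back left. Origin: centre of its underside.
Things that resemble listed ones, but are neither listed nor needed, are in the scene too. What is shaped like the new_carton but red is not meant.

How it is judged:
By the outcome, as a careful person would: the job done as asked, in the order asked, and still so for the second after the job is handed in, with the robot touching nothing.
It also fails if it takes over 72 s, if anything falls off the work surface, if the arm or the gripper's body presses on something with over 40 N, if the wrist force passes 120 N, or if a joint passes its speed limit or range.

### The arm

A 7-joint arm with a two-finger parallel gripper is mounted at the origin on a cart in front of the work surface, level with it; the furniture and walls round the work are solid. World frame = base frame: x ahead of the robot, y to its left, z up, the work surface at z = 0. Lengths are in m, angles in degrees, forces in N, time in s.
With the tool pointing down it reaches from about 0.425 to 0.8 m from the base axis. Payload 8.3 kg.
Tool frame: the origin (TCP) lies at the very end of the fingers, on their centre line; the grasp point (between the pads) lies 19 mm behind it; z points along the fingers, y is the line along which they close (so a half turn about z gives the same grasp; the last joint's range is limited). The gripper opens to 85 mm and grips with 20 to 120 N. Pads are 22 mm wide; open, the fingers measure 114 mm over their backs; the gripper's body (76 mm by 85 mm) begins 54 mm behind the grasp point. The pads swing forward as they close: fully open they stand 13 mm farther back than shut.
Start: joints at [-3.604, 21.967, 0.94, 78.501, -0.361, 79.538, -2.664], TCP at [0.625, 0, 0.231] pointing down, gripper open.
Joint ranges: [-169.22, 169.22], [-14.56, 117.87], [-87.37, 89.26], [10.42, 133.3], [-82.24, 262.24], [0.94, 117.77], [-172.7, 172.7]. Speed limits (degrees/s): [136.94, 136.94, 172.46, 172.46, 180, 180, 180].

### API

Orientations are given as a 3x3 rotation matrix whose columns are the frame's x, y, z axes.
In Python, from plant import r gives the robot as it stands. The module is installed in compiled form; this text tells all that it offers.
- The arm moves only by the tool jog_arm, never from a script. Its argument "commands" is a list of rows, each an object of numbers: "ax", "ay", "az": the turn, a rotation vector about the tool's x, y, z normalised to -1 to 1, where 1 is 6 degrees; "tx", "ty", "tz": the shift along the tool's x, y, z normalised to -1 to 1, where 1 is 0.025 m; "gripper": the opening, from 0 (shut) to 1 (fully open). A call has 1 to 10 rows; each row shifts and turns the commanded pose from where the row before left it, along the tool's axes as they then stand; what a row does not reach is not made up. A row lasts 1/8 s, in which the tool goes at most 62.5 mm and 10.7 degrees, less where a joint would pass 70% of its speed; a pose out of reach is approached as far as the arm can. A call with a number of a shift or a turn outside -1 to 1 is refused whole. A call with a gripper value outside its range is refused whole. The fingers move at their own pace and stop on an object; "grip_force" is the grip in N (left out, the last holds). Time passes only in rows, so rows that do not move let the fingers close. It gives the time, the measured TCP pose, the force, the opening and the grip force at its end, in the units of the state.
- r.observe(): the state, without advancing time (a new reading comes with each control period).
- r.grab_frame(name): name is "scene" or "side" or "wrist"; returns a dict with "pixels" (400x640x3 uint8, red, green, blue), "K" (3x3 intrinsics, pixels), "T" (4x4, takes a point from camera to world coordinates). Camera axes: x right, y up, looking along -z (the intrinsics and any distortion apply to the point x, -y, -z); pixel columns grow to the right and rows downward; lengths in m; the calibration is good to about 2 mm. The wrist camera is an equidistant fisheye: a pixel r from the principal point sees the ray r / f radians off the axis. A picture is of the moment at which its call begins. There is no depth.
- r.close_job(): hands the job in; it is judged then, once.
The state is a dict: "time": time; "qpos": joint angles; "qvel": joint speeds; "tau": joint torques, N m; "position": TCP position; "ee_rot": TCP orientation; "force": force on the tool from outside, world axes, zero at the start; "torque": the same for the moment, N m; "opening": finger opening in m; "grasp_force": force on a finger pad.
Only numpy, scipy, OpenCV 4.12 (cv2) and the standard library are available. Lean on these libraries where they do the work, as an engineer would, in place of code of your own. Each camera call takes 0.05 s, during which the arm holds its last target. There are 200 camera calls.

## Working session

There is one attempt and no reset: what is moved stays moved. The work goes in short steps, Python scripts to look and compute and a tool call to move; the robot and the scene stay as the last step left them, time stands still between calls to the robot, and variables do not carry over. Pictures are saved under pics/ and viewed, at most 10 in all, crops included, and the job is handed in when it is done.

Besides the shell and the picture viewer there is one more tool, called after "Call:" in YAML: its name, and indented under it one key for each argument. jog_arm: Moves the arm, as the interface text tells. Its arguments: {"type":"object","properties":{"commands":{"type":"array"},"grip_force":{"type":"number"}},"required":["commands"]}

```bash
ls; mkdir -p pics; cat > h.py <<'E'
import numpy as np, cv2
from plant import r
def grab(n,save=None):
    f=r.grab_frame(n)
    if save: cv2.imwrite('pics/'+save+'.png',f['pixels'][:,:,::-1])
    return f
def ray(f,u,v,fish=False):
    K,T=np.array(f['K']),np.array(f['T'])
    a=np.array([(u-K[0,2])/K[0,0],(v-K[1,2])/K[1,1]])
    if fish:
        t=np.linalg.norm(a); d=np.r_[a*np.sin(t)/max(t,1e-9),np.cos(t)]
    else: d=np.r_[a,1.]
    d=d*[1,-1,-1]; d/=np.linalg.norm(d)
    return T[:3,3],T[:3,:3]@d
def onz(f,u,v,z,fish=False):
    o,d=ray(f,u,v,fish); return o+d*(z-o[2])/d[2]
def tri(*rs):
    A=sum(np.eye(3)-np.outer(d,d) for o,d in rs); b=sum((np.eye(3)-np.outer(d,d))@o for o,d in rs)
    p=np.linalg.solve(A,b); return p,[np.linalg.norm((np.eye(3)-np.outer(d,d))@(p-o))*1e3 for o,d in rs]
def proj(f,p,fish=False):
    K,T=np.array(f['K']),np.array(f['T']); c=(T[:3,:3].T@(np.array(p)-T[:3,3]))*[1,-1,-1]
    if fish:
        n=np.linalg.norm(c[:2]); t=np.arctan2(n,c[2]); a=c[:2]/max(n,1e-9)*t
    else: a=c[:2]/c[2]
    return K[:2,:2].diagonal()*a+K[:2,2]
E
python3 - <<'E'
from h import *
for n in ('scene','side','wrist'):
    f=grab(n,n+'0'); print(n,np.round(f['K'],1).tolist(),np.round(f['T'],3).tolist())
    np.savez('pics/'+n+'0.npz',**f)
s=r.observe(); print(s)
E
```

```text
pics
scene [[374.0, 0.0, 320.1], [0.0, 374.0, 198.7], [0.0, 0.0, 1.0]] [[0.837, 0.264, -0.479, -0.058], [-0.547, 0.371, -0.75, -0.962], [-0.02, 0.89, 0.455, 0.651], [0.0, 0.0, 0.0, 1.0]]
side [[387.0, 0.0, 321.9], [0.0, 387.0, 198.6], [0.0, 0.0, 1.0]] [[-0.899, 0.272, -0.344, 0.068], [-0.438, -0.517, 0.736, 0.986], [0.022, 0.812, 0.584, 0.903], [0.0, 0.0, 0.0, 1.0]]
wrist [[309.7, 0.0, 318.1], [0.0, 309.7, 201.6], [0.0, 0.0, 1.0]] [[1.0, 0.0, 0.002, 0.624], [-0.001, 0.945, 0.326, 0.084], [-0.002, -0.326, 0.945, 0.371], [0.0, 0.0, 0.0, 1.0]]
{'time': 0.15, 'qpos': array([-3.60426484, 22.00661485,  0.93969689, 78.54755891, -0.36144151,
       79.53924098, -2.66421845]), 'qvel': array([ 0.01522947, -0.08202457,  0.13098255, -0.12417343,  0.04194563,
        0.03042243,  0.01505431]), 'tau': array([ 3.13456680e-03, -6.28150821e+01,  8.46451297e-01, -3.72163582e+01,
        1.68576470e-02,  1.09401988e-02, -6.53258235e-05]), 'position': array([6.24599831e-01, 3.25255004e-05, 2.30481719e-01]), 'ee_rot': array([[-4.57479003e-05,  9.99998749e-01, -1.58106124e-03],
       [ 9.99999999e-01,  4.57206470e-05, -1.72735300e-05],
       [-1.72012212e-05, -1.58106203e-03, -9.99998750e-01]]), 'force': array([ 0.09141261,  0.03299877, -0.26920598]), 'torque': array([ 0.0054382 , -0.00971635, -0.02120273]), 'grasp_force': 0.0, 'opening': 0.08541442983487679}
```

View pics/scene0.png

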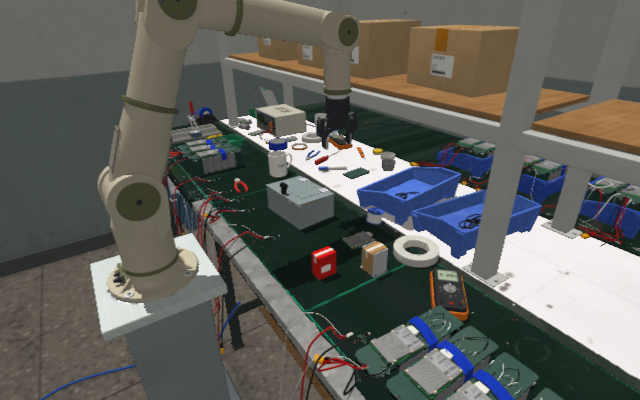

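View pics/side0.png

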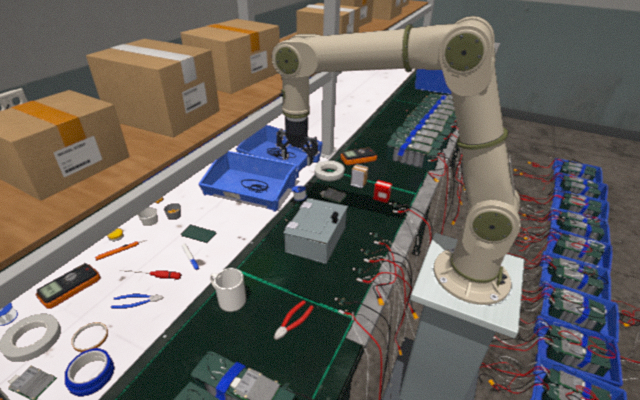

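View pics/wrist0.png

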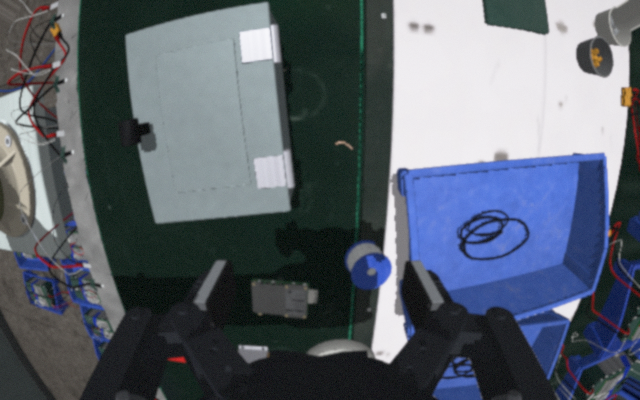

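The wrist picture shows the box lid with corners at about (125,35), (268,2), (293,190) and (155,222), and the handle at (133,131). The handle is also at scene (284,188) and side (335,216).

Two things are carton-shaped:
- The red one, at scene (324,263) and side (383,190), is excluded by the task text.
- The cardboard one between steel cheeks, at scene (374,258) and side (359,175), is the new carton.

I'll confirm this in one enlarged mosaic and measure at the same time.

```bash
python3 - <<'E'
from h import *
F={n:dict(np.load(f'pics/{n}0.npz')) for n in('scene','side','wrist')}
im={n:F[n]['pixels'][:,:,::-1] for n in F}
def c(n,u0,v0,w,h,W,H): return cv2.resize(im[n][v0:v0+h,u0:u0+w],(W,H),interpolation=cv2.INTER_CUBIC)
a=np.hstack([c('scene',300,225,100,75,400,300),c('side',320,150,100,75,400,300)])
b=np.hstack([c('scene',255,165,100,75,400,300),c('side',270,190,100,75,400,300)])
cv2.imwrite('pics/mos.png',np.vstack([a,b]))
def dark(n,u0,v0,u1,v1,t=45):
    g=im[n][v0:v1,u0:u1].max(2); k,l,st,ce=cv2.connectedComponentsWithStats((g<t).astype(np.uint8))
    return [(ce[i]+[u0,v0],st[i].tolist()) for i in range(1,k) if st[i][4]>8]
for n,bx in (('scene',(270,175,300,205)),('side',(322,205,345,230)),('wrist',(112,105,160,155))): print(n,dark(n,*bx))
# lid outline in wrist: grey mask
g=im['wrist'].astype(int); hsv=cv2.cvtColor(im['wrist'],cv2.COLOR_BGR2HSV)
m=((hsv[...,1]<60)&(hsv[...,2]>95)).astype(np.uint8); m[:, :110]=0; m[:,340:]=0; m[240:]=0
m=cv2.morphologyEx(m,cv2.MORPH_CLOSE,np.ones((5,5)))
k,l,st,ce=cv2.connectedComponentsWithStats(m); i=1+st[1:,4].argmax()
cn=max(cv2.findContours((l==i).astype(np.uint8),0,2)[0],key=cv2.contourArea)
ap=cv2.approxPolyDP(cv2.convexHull(cn),6,True)[:,0]; 
for p in ap: print(p,np.round(onz(F['wrist'],*p,.088,True),4))
E
```

```text
scene [(array([279.18571429, 178.08571429]), [0, 0, 22, 8, 70]), (array([283.28571429, 187.83673469]), [10, 8, 7, 11, 49])]
side [(array([334.475, 217.25 ]), [10, 8, 6, 10, 40])]
wrist [(array([125.57509434, 130.92528302]), [0, 0, 38, 50, 1325])]
[267   0] [0.577  0.1797 0.088 ]
[278  30] [0.5873 0.1493 0.088 ]
[290 208] [ 0.5956 -0.02    0.088 ]
[158 223] [ 0.4475 -0.0382  0.088 ]
[138 148] [0.4362 0.0455 0.088 ]
[125  36] [0.4259 0.1656 0.088 ]
```

View pics/mos.png

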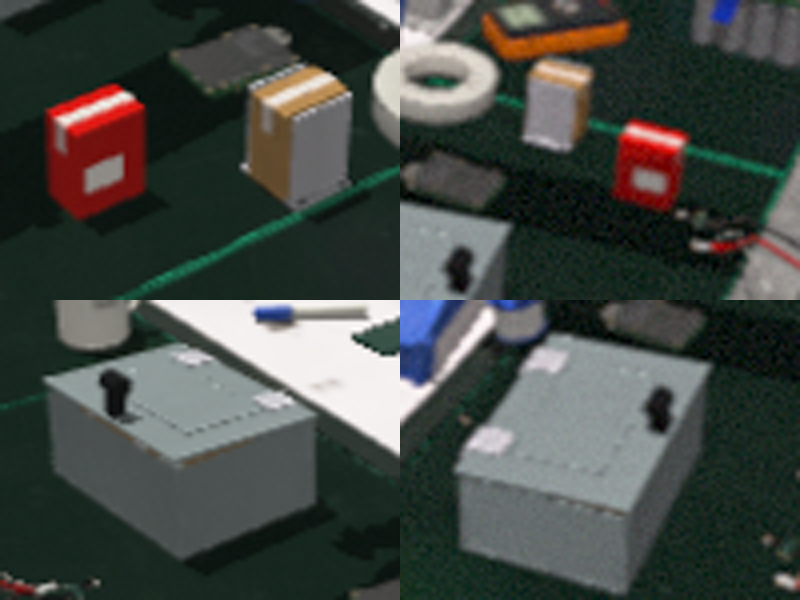

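The mosaic confirms it: the cardboard carton between two steel cheeks is at scene (374,258) and side (359,175). The red decoy stands separately at scene (324,263). The handle bar is at scene (283.7,185.8) and side (334.5,214.2). Next I triangulate.

```bash
python3 - <<'E'
from h import *
F={n:dict(np.load(f'pics/{n}0.npz')) for n in('scene','side','wrist')}
P={'handle':((283.7,185.8),(334.5,214.2),None),'FR':((300,205.5),(348,206.2),(158,223)),'FL':((266.2,185),(327,243.2),(125,36)),'BR':((333.7,193.7),(307.5,198.7),(290,208)),'BL':((299.5,176.7),(284.2,232.5),(267,0))}
for k,v in P.items():
    rs=[ray(F['scene'],*v[0]),ray(F['side'],*v[1])]
    if v[2]: rs.append(ray(F['wrist'],*v[2],True))
    p,e=tri(*rs); print(k,np.round(p,4),np.round(e,1))
def crop(u,v): return (300+u/4,225+v/4)
def crops(u,v): return (320+(u-400)/4,150+v/4)
print('red top', [np.round(onz(F['scene'],*crop(*q),.07),3) for q in((48,112),(80,130),(145,105),(112,88))])
print('carton top scene', [np.round(onz(F['scene'],*crop(*q),.073),3) for q in((248,80),(295,107),(350,93),(305,67))])
print('carton top side', [np.round(onz(F['side'],*crops(*q),.073),3) for q in((530,65),(575,78),(592,70),(550,60))])
a=tri(ray(F['scene'],*crop(300,87)),ray(F['side'],*crops(561,70))); print('carton top ctr',a)
E
```

```text
handle [0.4527 0.0609 0.122 ] [0.8 0.8]
FR [ 0.4494 -0.0401  0.0903] [4.4 3.3 2.9]
FL [0.4309 0.1643 0.0907] [3.2 2.1 2.5]
BR [ 0.5965 -0.0221  0.0841] [1.2 0.4 1.5]
BL [0.5774 0.1783 0.0828] [3.  1.3 3.2]
red top [array([ 0.363, -0.257,  0.07 ]), array([ 0.369, -0.286,  0.07 ]), array([ 0.42 , -0.287,  0.07 ]), array([ 0.413, -0.258,  0.07 ])]
carton top scene [array([ 0.492, -0.307,  0.073]), array([ 0.498, -0.349,  0.073]), array([ 0.538, -0.358,  0.073]), array([ 0.534, -0.317,  0.073])]
carton top side [array([ 0.546, -0.329,  0.073]), array([ 0.495, -0.326,  0.073]), array([ 0.485, -0.35 ,  0.073]), array([ 0.531, -0.348,  0.073])]
carton top ctr (array([ 0.51397355, -0.33456481,  0.07355626]), [np.float64(0.8474329032942225), np.float64(0.847432903294007)])
```

Call:
jog_arm:
  commands:
    - {"ty": -1, "tx": 0.36, "gripper": 1}
    - {"ty": -1, "tx": 0.36}
    - {"ty": -1, "tx": 0.36}
    - {"ty": -1, "tx": 0.36}
    - {"ty": -1, "tx": 0.36}
    - {"ty": -1, "tx": 0.36}
    - {"ty": -0.96, "tx": 0.32}
    - {"az": -1, "tz": 0.2}
    - {"az": -1, "tz": 0.2}
    - {"az": -1, "tz": 0.2}

```text
validation failed for argument at $.co...
```

Call:
jog_arm:
  commands:
    - {"az": -1, "tz": 0.2}
    - {"az": -1, "tz": 0.2}
    - {"az": -1, "tz": 0.2}
    - {"az": -1, "tz": 0.2}
    - {"az": -1, "tz": 0.2}
    - {"az": -1, "tz": 0.2}
    - {"az": -1, "tz": 0.2}
    - {"az": -1, "tz": 0.2}
    - {"az": -1, "tz": 0.2}
    - {"az": -1, "tz": 0.2}

```text
validation failed for argument at $.co...
```

Call:
jog_arm:
  commands:
    - {"az": -1}
    - {"az": -1}
    - {"az": -0.9}
    - {"tz": 0}
    - {"tz": 0}

```text
validation failed for argument at $.co...
```

```bash
python3 - <<'E'
from h import *
f=grab('wrist','w1'); np.savez('pics/w1.npz',**f); s=r.observe(); print(s['time'],s['position'],s['ee_rot'],s['qpos'])
print(proj(f,[.4527,.0609,.122],True), proj(f,s['position'],True))
E
```

```text
0.2 [6.24699304e-01 4.75414916e-05 2.30658127e-01] [[-8.89613625e-05  9.99999276e-01 -1.19979509e-03]
 [ 9.99999996e-01  8.89539663e-05 -6.21794152e-06]
 [-6.11121048e-06 -1.19979564e-03 -9.99999280e-01]] [-3.6043729  21.99774981  0.93818279 78.53741714 -0.36031725 79.53638628
 -2.66352194]
[131.62003137 136.95349806] [320.55835609 265.74799186]
```

View pics/w1.png

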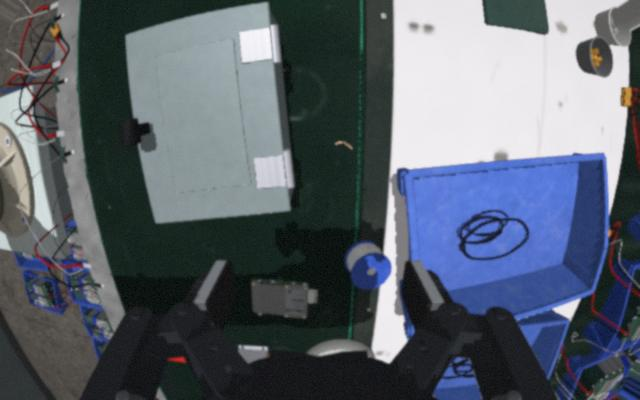

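The calls were refused and nothing moved, so this picture matches the first wrist view. I'll write every row with all seven keys.

Call:
jog_arm:
  commands:
    - {"ax": 0, "ay": 0, "az": 0, "tx": 0.36, "ty": -1, "tz": 0, "gripper": 1}
    - {"ax": 0, "ay": 0, "az": 0, "tx": 0.36, "ty": -1, "tz": 0, "gripper": 1}
    - {"ax": 0, "ay": 0, "az": 0, "tx": 0.36, "ty": -1, "tz": 0, "gripper": 1}
    - {"ax": 0, "ay": 0, "az": 0, "tx": 0.36, "ty": -1, "tz": 0, "gripper": 1}
    - {"ax": 0, "ay": 0, "az": 0, "tx": 0.36, "ty": -1, "tz": 0, "gripper": 1}
    - {"ax": 0, "ay": 0, "az": 0, "tx": 0.36, "ty": -1, "tz": 0, "gripper": 1}
    - {"ax": 0, "ay": 0, "az": 0, "tx": 0.32, "ty": -0.96, "tz": 0, "gripper": 1}
    - {"ax": 0, "ay": 0, "az": -1, "tx": 0, "ty": 0, "tz": 0.2, "gripper": 1}
    - {"ax": 0, "ay": 0, "az": -1, "tx": 0, "ty": 0, "tz": 0.2, "gripper": 1}
    - {"ax": 0, "ay": 0, "az": -1, "tx": 0, "ty": 0, "tz": 0.2, "gripper": 1}
  grip_force: 30

```text
time: 1.45
position: [0.4508, 0.0621, 0.2162]
ee_rot: [[-0.312, 0.95, -0.0], [0.95, 0.312, 0.0], [0.0, -0.0, -1.0]]
force: [-0.1, -0.8, -0.7]
opening: 0.085
grasp_force: 0.0
```

Call:
jog_arm:
  commands:
    - {"ax": 0, "ay": 0, "az": -1, "tx": 0, "ty": 0, "tz": 0.2, "gripper": 1}
    - {"ax": 0, "ay": 0, "az": -1, "tx": 0, "ty": 0, "tz": 0.2, "gripper": 1}
    - {"ax": 0, "ay": 0, "az": -1, "tx": 0, "ty": 0, "tz": 0.2, "gripper": 1}
    - {"ax": 0, "ay": 0, "az": -1, "tx": 0, "ty": 0, "tz": 0.2, "gripper": 1}
    - {"ax": 0, "ay": 0, "az": -1, "tx": 0, "ty": 0, "tz": 0.2, "gripper": 1}
    - {"ax": 0, "ay": 0, "az": -1, "tx": 0, "ty": 0, "tz": 0.2, "gripper": 1}
    - {"ax": 0, "ay": 0, "az": -1, "tx": 0, "ty": 0, "tz": 0.2, "gripper": 1}
    - {"ax": 0, "ay": 0, "az": -1, "tx": 0, "ty": 0, "tz": 0.2, "gripper": 1}
    - {"ax": 0, "ay": 0, "az": -1, "tx": 0, "ty": 0, "tz": 0.2, "gripper": 1}
    - {"ax": 0, "ay": 0, "az": -1, "tx": 0, "ty": 0, "tz": 0.2, "gripper": 1}

```text
time: 2.7
position: [0.4508, 0.062, 0.166]
ee_rot: [[-0.979, 0.204, -0.0], [0.204, 0.979, 0.0], [0.0, -0.0, -1.0]]
force: [-0.8, -0.4, -0.1]
opening: 0.0852
grasp_force: 0.0
```

Call:
jog_arm:
  commands:
    - {"ax": 0, "ay": 0, "az": -1, "tx": 0, "ty": 0, "tz": 0, "gripper": 1}
    - {"ax": 0, "ay": 0, "az": -1, "tx": 0, "ty": 0, "tz": 0, "gripper": 1}
    - {"ax": 0, "ay": 0, "az": -0.9, "tx": 0, "ty": 0, "tz": 0, "gripper": 1}
    - {"ax": 0, "ay": 0, "az": 0, "tx": 0, "ty": 0, "tz": 0, "gripper": 1}

```text
time: 3.2
position: [0.4509, 0.062, 0.1662]
ee_rot: [[-0.996, -0.094, -0.0], [-0.094, 0.996, 0.0], [0.0, 0.0, -1.0]]
force: [-0.8, 0.8, -0.5]
opening: 0.0857
grasp_force: 0.0
```

```bash
python3 - <<'E'
from h import *
f=grab('wrist','w1'); np.savez('pics/w1.npz',**f); s=r.observe(); print(s['time'],s['position'],s['ee_rot'],s['qpos'])
print(proj(f,[.4527,.0609,.122],True), proj(f,s['position'],True))
im=f['pixels'][:,:,::-1]
g=(im.max(2)<40).astype(np.uint8); k,l,st,ce=cv2.connectedComponentsWithStats(g)
for i in range(1,k):
    if st[i,4]>60: print(st[i],ce[i])
E
```

```text
3.25 [0.4508749  0.06200756 0.16622146] [[-9.95757658e-01 -9.20142916e-02 -2.38367188e-04]
 [-9.20143066e-02  9.95757684e-01  5.24781131e-05]
 [ 2.32527222e-04  7.41886745e-05 -9.99999970e-01]] [ -6.5052181    3.95615401  -5.567647   109.12149223   0.41049487
  66.9542165   83.05903582]
[315.81306414 234.54578044] [317.66582224 266.97735939]
[   88    11   167   224 16443] [151.62829167 127.2469744 ]
[615 181  25  77 413] [628.86440678 223.56658596]
[307 206  34  38 923] [323.48537378 226.83098592]
[208 263  26  65 883] [221.30011325 297.42695357]
[403 263  26  66 891] [415.13580247 297.58473625]
[517 286  20  15  95] [525.41052632 293.26315789]
[480 369  37  31 223] [497.22421525 384.78475336]
[117 374  24  20 130] [129.56153846 384.17692308]
[138 383  19  17 101] [147.20792079 390.00990099]
```

View pics/w1.png

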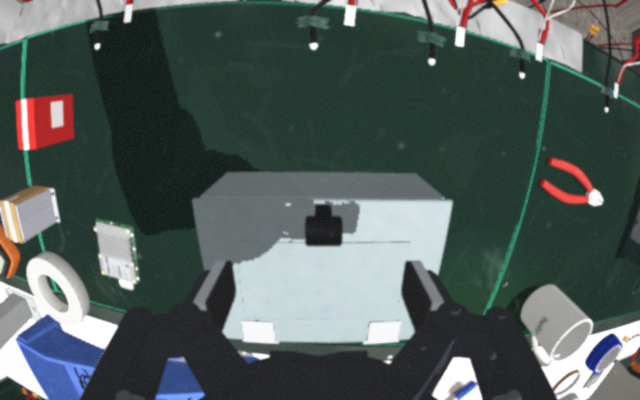

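The wrist picture shows the handle bar at about (323,231), between the open fingers. The lid edges are horizontal in the image, so the tool's yaw matches the box. The handle lies 4 mm further to +y. Now descend and grip.

Call:
jog_arm:
  commands:
    - {"ax": 0, "ay": 0, "az": 0, "tx": 0, "ty": 0.14, "tz": 0.8, "gripper": 1}
    - {"ax": 0, "ay": 0, "az": 0, "tx": 0, "ty": 0, "tz": 0.8, "gripper": 0.7}
    - {"ax": 0, "ay": 0, "az": 0, "tx": 0, "ty": 0, "tz": 0.8, "gripper": 0.5}
    - {"ax": 0, "ay": 0, "az": 0, "tx": 0, "ty": 0, "tz": 0, "gripper": 0.1}
    - {"ax": 0, "ay": 0, "az": 0, "tx": 0, "ty": 0, "tz": 0, "gripper": 0.1}
    - {"ax": 0, "ay": 0, "az": 0, "tx": 0, "ty": 0, "tz": 0, "gripper": 0.1}
    - {"ax": 0, "ay": 0, "az": 0, "tx": 0, "ty": 0, "tz": 0, "gripper": 0.1}
  grip_force: 30

```text
time: 4.12
position: [0.4503, 0.0653, 0.1065]
ee_rot: [[-0.996, -0.094, -0.001], [-0.094, 0.996, -0.0], [0.001, -0.0, -1.0]]
force: [-3.7, -1.4, -2.0]
opening: 0.0235
grasp_force: 35.2
```

```bash
python3 - <<'E'
import numpy as np
ph=np.radians(164.3-4.95*np.arange(21)); s=.144*np.cos(ph); z=.144*np.sin(ph)
print(np.round(np.c_[-np.diff(s),-np.diff(z)]/.025,2).tolist())
E
```

```text
[[-0.16, -0.47], [-0.2, -0.46], [-0.23, -0.44], [-0.27, -0.42], [-0.31, -0.39], [-0.34, -0.36], [-0.37, -0.33], [-0.4, -0.3], [-0.42, -0.27], [-0.44, -0.23], [-0.46, -0.19], [-0.47, -0.15], [-0.49, -0.11], [-0.49, -0.06], [-0.5, -0.02], [-0.5, 0.02], [-0.49, 0.06], [-0.49, 0.11], [-0.48, 0.15], [-0.46, 0.19]]
```

Gripped (23.5 mm). Swing the lid.

Call:
jog_arm:
  commands:
    - {"ax": 0, "ay": 0, "az": 0, "tx": -0.16, "ty": 0, "tz": -0.47, "gripper": 0.1}
    - {"ax": 0, "ay": 0, "az": 0, "tx": -0.2, "ty": 0, "tz": -0.46, "gripper": 0.1}
    - {"ax": 0, "ay": 0, "az": 0, "tx": -0.23, "ty": 0, "tz": -0.44, "gripper": 0.1}
    - {"ax": 0, "ay": 0, "az": 0, "tx": -0.27, "ty": 0, "tz": -0.42, "gripper": 0.1}
    - {"ax": 0, "ay": 0, "az": 0, "tx": -0.31, "ty": 0, "tz": -0.39, "gripper": 0.1}
    - {"ax": 0, "ay": 0, "az": 0, "tx": -0.34, "ty": 0, "tz": -0.36, "gripper": 0.1}
    - {"ax": 0, "ay": 0, "az": 0, "tx": -0.37, "ty": 0, "tz": -0.33, "gripper": 0.1}
    - {"ax": 0, "ay": 0, "az": 0, "tx": -0.4, "ty": 0, "tz": -0.3, "gripper": 0.1}
    - {"ax": 0, "ay": 0, "az": 0, "tx": -0.42, "ty": 0, "tz": -0.27, "gripper": 0.1}
    - {"ax": 0, "ay": 0, "az": 0, "tx": -0.44, "ty": 0, "tz": -0.23, "gripper": 0.1}

```text
time: 5.38
position: [0.5289, 0.0723, 0.1982]
ee_rot: [[-0.996, -0.094, -0.002], [-0.094, 0.996, -0.001], [0.002, -0.001, -1.0]]
force: [-2.1, -5.9, -8.5]
opening: 0.0229
grasp_force: 30.3
```

Call:
jog_arm:
  commands:
    - {"ax": 0, "ay": 0, "az": 0, "tx": -0.46, "ty": 0, "tz": -0.19, "gripper": 0.1}
    - {"ax": 0, "ay": 0, "az": 0, "tx": -0.47, "ty": 0, "tz": -0.15, "gripper": 0.1}
    - {"ax": 0, "ay": 0, "az": 0, "tx": -0.49, "ty": 0, "tz": -0.11, "gripper": 0.1}
    - {"ax": 0, "ay": 0, "az": 0, "tx": -0.49, "ty": 0, "tz": -0.06, "gripper": 0.1}
    - {"ax": 0, "ay": 0, "az": 0, "tx": -0.5, "ty": 0, "tz": -0.02, "gripper": 0.1}
    - {"ax": 0, "ay": 0, "az": 0, "tx": -0.5, "ty": 0, "tz": 0.02, "gripper": 0.1}
    - {"ax": 0, "ay": 0, "az": 0, "tx": -0.49, "ty": 0, "tz": 0.06, "gripper": 0.1}
    - {"ax": 0, "ay": 0, "az": 0, "tx": -0.49, "ty": 0, "tz": 0.11, "gripper": 0.1}
    - {"ax": 0, "ay": 0, "az": 0, "tx": -0.48, "ty": 0, "tz": 0.15, "gripper": 0.1}
    - {"ax": 0, "ay": 0, "az": 0, "tx": -0.46, "ty": 0, "tz": 0.19, "gripper": 0.1}

```text
time: 6.62
position: [0.6506, 0.0831, 0.2001]
ee_rot: [[-0.996, -0.093, 0.003], [-0.093, 0.996, -0.001], [-0.003, -0.001, -1.0]]
force: [-3.3, -6.6, 2.7]
opening: 0.0235
grasp_force: 29.2
```

Call:
jog_arm:
  commands:
    - {"ax": 0, "ay": 0, "az": 0, "tx": -0.2, "ty": 0, "tz": 0.09, "gripper": 0.1}
    - {"ax": 0, "ay": 0, "az": 0, "tx": -0.2, "ty": 0, "tz": 0.09, "gripper": 0.1}
    - {"ax": 0, "ay": 0, "az": 0, "tx": 0, "ty": 0, "tz": 0, "gripper": 0.1}

```text
time: 7.0
position: [0.6586, 0.0838, 0.1962]
ee_rot: [[-0.996, -0.093, -0.001], [-0.093, 0.996, -0.001], [0.001, -0.001, -1.0]]
force: [-13.7, -8.1, 9.9]
opening: 0.0235
grasp_force: 29.5
```

```bash
python3 - <<'E'
from h import *
for n in ('scene','side','wrist'):
    f=grab(n,n+'2'); np.savez('pics/'+n+'2.npz',**f)
a=cv2.imread('pics/scene2.png')[120:220,230:380]; b=cv2.imread('pics/side2.png')[150:280,250:400]; w=cv2.imread('pics/wrist2.png')
m=np.vstack([np.hstack([cv2.resize(a,(400,267),interpolation=2),cv2.resize(b,(400,267),interpolation=2)]),cv2.resize(w,(533,333)).copy()[:, :533] if 0 else np.pad(cv2.resize(w,(533,333)),((0,0),(0,267),(0,0)))])
cv2.imwrite('pics/m2.png',m)
E
```

```text
(no output)
```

View pics/m2.png

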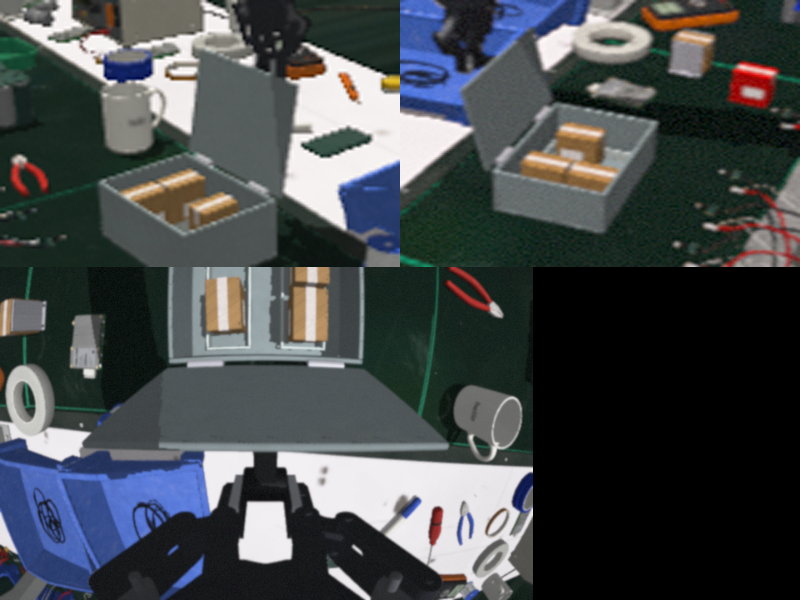

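The lid now stands leaning back past upright. Resistance rose from about 4 N to 17 N, so it is at the stop. The older carton's top is at wrist (270,45), and the two left-lane cartons are at about (373,30). Next I release, lift clear and measure the carton and lane.

Call:
jog_arm:
  commands:
    - {"ax": 0, "ay": 0, "az": 0, "tx": 0, "ty": 0, "tz": 0, "gripper": 0.6}
    - {"ax": 0, "ay": 0, "az": 0, "tx": 0, "ty": 0, "tz": 0, "gripper": 0.6}
    - {"ax": 0, "ay": 0, "az": 0, "tx": 0, "ty": 0, "tz": -0.6, "gripper": 0.6}
    - {"ax": 0, "ay": 0, "az": 0, "tx": 0, "ty": 0, "tz": -1, "gripper": 0.6}
    - {"ax": 0, "ay": 0, "az": 0, "tx": 0, "ty": 0, "tz": -1, "gripper": 0.6}
    - {"ax": 0, "ay": 0, "az": 0, "tx": 0, "ty": 0, "tz": -0.8, "gripper": 0.6}
    - {"ax": 0, "ay": 0, "az": 0, "tx": 1, "ty": -0.6, "tz": 0, "gripper": 0.6}
    - {"ax": 0, "ay": 0, "az": 0, "tx": 1, "ty": -0.6, "tz": 0, "gripper": 0.6}
    - {"ax": 0, "ay": 0, "az": 0, "tx": 1, "ty": -0.6, "tz": 0, "gripper": 0.6}

```text
time: 8.28
position: [0.5883, 0.0333, 0.28]
ee_rot: [[-0.996, -0.095, 0.002], [-0.095, 0.996, 0.001], [-0.002, 0.0, -1.0]]
force: [0.4, 0.3, 0.5]
opening: 0.0513
grasp_force: 0.0
```

```bash
cat >> h.py <<'E'
def brown(f):
    hsv=cv2.cvtColor(np.ascontiguousarray(f['pixels']),cv2.COLOR_RGB2HSV)
    return ((hsv[...,0]>6)&(hsv[...,0]<24)&(hsv[...,1]>70)&(hsv[...,2]>50)).astype(np.uint8)
B0=np.array([.588,.0785])
def box(p,yaw=5.4,h=B0):
    c,s=np.cos(np.radians(yaw)),np.sin(np.radians(yaw)); d=np.array(p[:2])-h
    return np.array([c*d[0]+s*d[1]+.076,-s*d[0]+c*d[1]])*1e3
E
python3 - <<'E'
from h import *
f=grab('wrist','w3'); np.savez('pics/w3.npz',**f); s=r.observe(); print(s['time'],s['position'])
m=cv2.morphologyEx(brown(f),cv2.MORPH_CLOSE,np.ones((9,9)))
for c in cv2.findContours(m,0,2)[0]:
    if cv2.contourArea(c)>300:
        re=cv2.minAreaRect(c); print(re); 
        for q in cv2.boxPoints(re): print(np.round(q),np.round(onz(f,*q,.076,True),4),np.round(box(onz(f,*q,.076,True)),1))
E
```

```text
8.325 [0.58652049 0.03018988 0.28071259]
((36.05876159667969, 144.1072235107422), (84.39118194580078, 28.210155487060547), 73.16252899169922)
[ 10. 108.] [ 0.5074 -0.4822  0.076 ] [ -57.1 -550.6]
[ 37. 100.] [ 0.5004 -0.3989  0.076 ] [ -56.2 -467.1]
[ 62. 180.] [ 0.625  -0.3506  0.076 ] [  72.4 -430.6]
[ 35. 189.] [ 0.6435 -0.4281  0.076 ] [  83.6 -509.6]
((328.6851501464844, 119.98041534423828), (48.20889663696289, 10.509995460510254), 88.36341857910156)
[323.  96.] [0.5004 0.0304 0.076 ] [-15.7 -39.6]
[333.  96.] [0.4989 0.0418 0.076 ] [-16.1 -28.1]
[335. 144.] [0.5526 0.0489 0.076 ] [ 38.  -26.2]
[324. 144.] [0.5541 0.0372 0.076 ] [ 38.3 -37.9]
((307.0397033691406, 119.5726089477539), (47.18986511230469, 11.066486358642578), 87.87889862060547)
[301.  96.] [0.5028 0.0064 0.076 ] [-15.6 -63.8]
[312.  96.] [0.5013 0.0184 0.076 ] [-16.  -51.7]
[313. 143.] [0.5538 0.0251 0.076 ] [ 36.9 -49.9]
[302. 143.] [0.5553 0.0129 0.076 ] [ 37.3 -62.3]
((68.51273345947266, 102.4579849243164), (42.70574951171875, 20.103357315063477), 88.40885925292969)
[58. 81.] [ 0.4775 -0.3472  0.076 ] [ -74.1 -413.4]
[78. 81.] [ 0.4807 -0.3029  0.076 ] [ -66.8 -369.6]
[ 79. 124.] [ 0.5402 -0.3007  0.076 ] [  -7.3 -373. ]
[ 59. 124.] [ 0.5398 -0.3453  0.076 ] [ -11.8 -417.4]
((407.6570739746094, 104.56649780273438), (11.108105659484863, 101.46475219726562), 3.28924298286438)
[399. 155.] [0.5569 0.1247 0.076 ] [49.3 48.9]
[405.  54.] [0.4401 0.1166 0.076 ] [-67.6  51.9]
[416.  54.] [0.4384 0.1296 0.076 ] [-68.1  65. ]
[410. 156.] [0.556  0.1382 0.076 ] [49.7 62.5]
((382.55096435546875, 102.32830810546875), (20.589244842529297, 101.38247680664062), 2.4895527362823486)
[370. 153.] [0.5581 0.0901 0.076 ] [47.3 14.4]
[374.  51.] [0.4432 0.0819 0.076 ] [-67.8  17. ]
[395.  52.] [0.4405 0.1051 0.076 ] [-68.4  40.3]
[391. 153.] [0.5564 0.1142 0.076 ] [47.9 38.5]
```

View pics/w3.png

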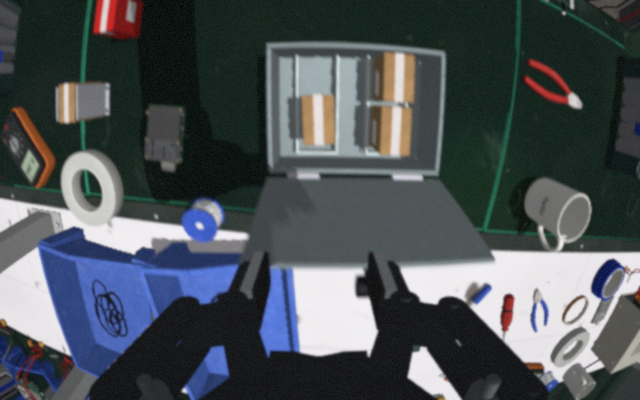

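The wrist view shows the older carton's top at about (318,120), between rails at u≈297 and 337. The left-lane cartons are at (392,76) and (390,130), and the lid leans back. I'll check the lane line against my box frame before gripping.

```bash
python3 - <<'E'
from h import *
f=dict(np.load('pics/w3.npz'))
for n,q,z in (('railR',(297,60),.026),('railR',(297,150),.026),('railL',(337,60),.026),('railL',(336,150),.026),('FR',(266,44),.082),('FL',(446,50),.082),('BR',(271,173),.082),('BL',(440,173),.082)):
    print(n,np.round(box(onz(f,*q,z,True)),1))
g=f['pixels'].astype(int).sum(2)
for v in (70,100,140): print(v,(g[v,260:380]//3).tolist())
s=r.observe(); print(s['position'])
E
```

```text
railR [-62.5 -70.8]
railR [ 53.3 -71.9]
railL [-62.4 -21.2]
railL [ 53.3 -21.6]
FR [ -74.8 -100.6]
FL [-76.3  99.3]
BR [ 69.9 -98.1]
BL [68.4 99.9]
70 [15, 16, 19, 12, 31, 60, 97, 126, 148, 154, 138, 118, 97, 90, 91, 88, 90, 90, 110, 128, 151, 158, 165, 163, 163, 167, 168, 165, 166, 164, 165, 155, 132, 108, 110, 147, 191, 211, 195, 175, 169, 167, 169, 170, 171, 170, 169, 170, 172, 173, 170, 173, 170, 173, 171, 170, 170, 172, 169, 170, 174, 171, 173, 173, 173, 172, 172, 173, 172, 163, 142, 111, 92, 82, 91, 119, 165, 202, 211, 194, 178, 171, 174, 174, 174, 175, 176, 175, 177, 174, 171, 172, 175, 175, 169, 147, 119, 96, 82, 80, 79, 77, 80, 80, 82, 90, 94, 99, 104, 98, 85, 81, 75, 67, 67, 76, 80, 78, 73, 65]
100 [7, 12, 22, 22, 28, 48, 87, 126, 148, 151, 144, 126, 101, 93, 96, 94, 92, 96, 104, 127, 148, 159, 163, 163, 160, 157, 146, 125, 102, 86, 82, 80, 80, 82, 82, 91, 101, 100, 96, 89, 90, 100, 115, 131, 134, 136, 134, 133, 134, 136, 137, 146, 170, 196, 217, 224, 224, 226, 227, 227, 224, 214, 190, 164, 143, 136, 138, 137, 138, 139, 140, 139, 134, 125, 115, 136, 174, 201, 203, 189, 178, 173, 175, 173, 172, 175, 170, 173, 176, 172, 174, 170, 172, 171, 168, 153, 139, 120, 109, 94, 86, 77, 82, 79, 85, 100, 116, 132, 132, 128, 124, 117, 112, 103, 95, 89, 88, 85, 87, 85]
140 [19, 21, 25, 21, 22, 27, 58, 98, 129, 149, 152, 140, 120, 102, 96, 94, 94, 96, 99, 116, 135, 149, 159, 159, 158, 158, 159, 159, 160, 155, 153, 144, 131, 113, 108, 135, 174, 190, 175, 159, 156, 153, 146, 141, 142, 142, 143, 143, 147, 143, 146, 145, 150, 167, 192, 214, 224, 226, 226, 225, 227, 224, 215, 194, 172, 154, 146, 146, 140, 142, 143, 141, 135, 134, 143, 168, 197, 205, 189, 171, 165, 166, 164, 165, 163, 166, 165, 166, 163, 164, 168, 166, 160, 148, 117, 93, 79, 77, 77, 74, 74, 78, 74, 85, 92, 100, 99, 95, 87, 79, 71, 80, 91, 103, 105, 91, 73, 62, 63, 76]
[0.58652049 0.03018988 0.28071259]
```

Call:
jog_arm:
  commands:
    - {"ax": 0, "ay": 0, "az": 0, "tx": 0.9, "ty": 0.1, "tz": 0, "gripper": 0.64}
    - {"ax": 0, "ay": 0, "az": 0, "tx": 0.9, "ty": 0, "tz": 0.6, "gripper": 0.64}
    - {"ax": 0, "ay": 0, "az": 0, "tx": 0.7, "ty": 0, "tz": 1, "gripper": 0.64}
    - {"ax": 0, "ay": 0, "az": 0, "tx": 0, "ty": 0, "tz": 1, "gripper": 0.64}
    - {"ax": 0, "ay": 0, "az": 0, "tx": 0, "ty": 0, "tz": 1, "gripper": 0.64}
    - {"ax": 0, "ay": 0, "az": 0, "tx": 0, "ty": 0, "tz": 1, "gripper": 0.64}
    - {"ax": 0, "ay": 0, "az": 0, "tx": 0, "ty": 0, "tz": 1, "gripper": 0.64}
    - {"ax": 0, "ay": 0, "az": 0, "tx": 0, "ty": 0, "tz": 0.6, "gripper": 0.64}
    - {"ax": 0, "ay": 0, "az": 0, "tx": 0, "ty": 0, "tz": 0, "gripper": 0.64}
    - {"ax": 0, "ay": 0, "az": 0, "tx": 0, "ty": 0, "tz": 0, "gripper": 0.64}

```text
time: 9.57
position: [0.5269, 0.0301, 0.1247]
ee_rot: [[-0.996, -0.094, 0.002], [-0.094, 0.996, 0.0], [-0.002, 0.0, -1.0]]
force: [-0.5, -0.5, 0.5]
opening: 0.0548
grasp_force: 0.0
```

```bash
python3 - <<'E'
from h import *
f=grab('wrist','w4'); s=r.observe(); print(s['position'],box(s['position']))
m=cv2.morphologyEx(brown(f),cv2.MORPH_CLOSE,np.ones((15,15)))
for c in cv2.findContours(m,0,2)[0]:
    if cv2.contourArea(c)>600:
        re=cv2.minAreaRect(c); P=[box(onz(f,*q,.076,True)) for q in cv2.boxPoints(re)]; 
        if abs(np.mean(P,0)).max()<90: print(re[0],np.round(P,1).tolist(),np.round(np.mean(P,0),1))
E
```

```text
[0.52697375 0.03013043 0.12484057] [ 10.69260488 -42.41182228]
(314.7937316894531, 217.47361755371094) [[-30.4, -61.4], [-30.9, -27.9], [39.1, -25.1], [39.8, -63.0]] [  4.4 -44.3]
(432.78790283203125, 196.09146118164062) [[47.2, 8.9], [-68.1, 10.3], [-67.3, 63.8], [57.8, 73.0]] [-7.6 39. ]
```

Call:
jog_arm:
  commands:
    - {"ax": 0, "ay": 0, "az": 0, "tx": 0.12, "ty": -0.11, "tz": 0.6, "gripper": 0.64}
    - {"ax": 0, "ay": 0, "az": 0, "tx": 0, "ty": 0, "tz": 1, "gripper": 0.64}
    - {"ax": 0, "ay": 0, "az": 0, "tx": 0, "ty": 0, "tz": 1, "gripper": 0.64}
    - {"ax": 0, "ay": 0, "az": 0, "tx": 0, "ty": 0, "tz": 1, "gripper": 0.64}
    - {"ax": 0, "ay": 0, "az": 0, "tx": 0, "ty": 0, "tz": 0, "gripper": 0.64}
    - {"ax": 0, "ay": 0, "az": 0, "tx": 0, "ty": 0, "tz": 0, "gripper": 0.3}
    - {"ax": 0, "ay": 0, "az": 0, "tx": 0, "ty": 0, "tz": 0, "gripper": 0.3}
    - {"ax": 0, "ay": 0, "az": 0, "tx": 0, "ty": 0, "tz": 0, "gripper": 0.3}
  grip_force: 20

```text
time: 10.62
position: [0.5239, 0.0266, 0.0341]
ee_rot: [[-0.996, -0.094, 0.002], [-0.094, 0.996, -0.0], [-0.002, -0.0, -1.0]]
force: [-1.5, 0.1, 8.4]
opening: 0.0361
grasp_force: 23.7
```

Call:
jog_arm:
  commands:
    - {"ax": 0, "ay": 0, "az": 0, "tx": 0.2, "ty": 0, "tz": -0.03, "gripper": 0.3}
    - {"ax": 0, "ay": 0, "az": 0, "tx": 0.35, "ty": 0, "tz": 0, "gripper": 0.3}
    - {"ax": 0, "ay": 0, "az": 0, "tx": 0.35, "ty": 0, "tz": 0, "gripper": 0.3}
    - {"ax": 0, "ay": 0, "az": 0, "tx": 0.35, "ty": 0, "tz": 0, "gripper": 0.3}
    - {"ax": 0, "ay": 0, "az": 0, "tx": 0.35, "ty": 0, "tz": 0, "gripper": 0.3}
    - {"ax": 0, "ay": 0, "az": 0, "tx": 0.3, "ty": 0, "tz": 0, "gripper": 0.3}
    - {"ax": 0, "ay": 0, "az": 0, "tx": 0.1, "ty": 0, "tz": 0, "gripper": 0.3}

```text
time: 11.5
position: [0.4728, 0.0222, 0.0342]
ee_rot: [[-0.996, -0.094, -0.001], [-0.094, 0.996, -0.0], [0.001, 0.0, -1.0]]
force: [0.2, -0.1, -1.1]
opening: 0.036
grasp_force: 22.8
```

Call:
jog_arm:
  commands:
    - {"ax": 0, "ay": 0, "az": 0, "tx": 0.06, "ty": 0, "tz": 0, "gripper": 0.3}
    - {"ax": 0, "ay": 0, "az": 0, "tx": 0.06, "ty": 0, "tz": 0, "gripper": 0.3}
    - {"ax": 0, "ay": 0, "az": 0, "tx": 0.06, "ty": 0, "tz": 0, "gripper": 0.3}

```text
time: 11.88
position: [0.4706, 0.0218, 0.0347]
ee_rot: [[-0.996, -0.094, 0.003], [-0.094, 0.996, 0.0], [-0.003, -0.0, -1.0]]
force: [9.4, 0.6, -5.2]
opening: 0.0358
grasp_force: 20.5
```

Contact with the front wall is felt at 9 N. Release, lift, move over to the channel and turn the tool back.

Call:
jog_arm:
  commands:
    - {"ax": 0, "ay": 0, "az": 0, "tx": 0, "ty": 0, "tz": 0, "gripper": 0.64}
    - {"ax": 0, "ay": 0, "az": 0, "tx": 0, "ty": 0, "tz": 0, "gripper": 0.64}
    - {"ax": 0, "ay": 0, "az": 0, "tx": 0, "ty": 0, "tz": -0.6, "gripper": 0.64}
    - {"ax": 0, "ay": 0, "az": 0, "tx": 0, "ty": 0, "tz": -1, "gripper": 0.64}
    - {"ax": 0, "ay": 0, "az": 0, "tx": 0, "ty": 0, "tz": -1, "gripper": 0.64}
    - {"ax": 0, "ay": 0, "az": 0, "tx": 0, "ty": 0, "tz": -1, "gripper": 0.64}
    - {"ax": 0, "ay": 0, "az": 0, "tx": 0, "ty": -0.5, "tz": -1, "gripper": 0.64}
    - {"ax": 0, "ay": 0, "az": 0, "tx": 0, "ty": -1, "tz": -1, "gripper": 0.64}
    - {"ax": 0, "ay": 0, "az": 0, "tx": 0, "ty": -1, "tz": -1, "gripper": 1}
    - {"ax": 0, "ay": 0, "az": 0, "tx": 0, "ty": -1, "tz": -1, "gripper": 1}

```text
time: 13.12
position: [0.4769, -0.0664, 0.2261]
ee_rot: [[-0.996, -0.094, 0.0], [-0.094, 0.996, -0.0], [-0.0, -0.0, -1.0]]
force: [0.8, -0.5, -0.5]
opening: 0.085
grasp_force: 0.0
```

```bash
python3 - <<'E'
from h import *
f=grab('wrist','w5'); np.savez('pics/w5.npz',**f); s=r.observe(); print(s['time'],s['position'],box(s['position']))
m=cv2.morphologyEx(brown(f),cv2.MORPH_CLOSE,np.ones((15,15)))
for c in cv2.findContours(m,0,2)[0]:
    if cv2.contourArea(c)>300:
        re=cv2.minAreaRect(c); P=[box(onz(f,*q,.076,True)) for q in cv2.boxPoints(re)]; 
        print(re[0],np.round(P,1).tolist(),np.round(np.mean(P,0),1), np.round(onz(f,*re[0],.073,True),3))
E
```

```text
13.175 [ 0.47841682 -0.07052671  0.22960787] [ -47.12149846 -138.05263468]
(56.180904388427734, 213.9444580078125) [[-70.3, -562.3], [-86.7, -475.4], [35.2, -430.4], [67.1, -513.6]] [ -13.7 -495.4] [ 0.544 -0.419  0.073]
(466.06927490234375, 219.67379760742188) [[45.6, -1.3], [-71.0, -1.7], [-65.3, 63.2], [61.3, 72.5]] [-7.3 33.2] [0.499 0.102 0.073]
(398.5, 194.0) [[-66.4, -77.1], [-67.2, -30.7], [-13.3, -25.0], [-13.9, -74.1]] [-40.2 -51.7] [0.477 0.016 0.073]
(100.68706512451172, 185.3682403564453) [[-23.4, -458.2], [-100.4, -388.5], [-78.6, -334.4], [-3.1, -392.9]] [ -51.4 -393.5] [ 0.497 -0.323  0.073]
```

View pics/w5.png

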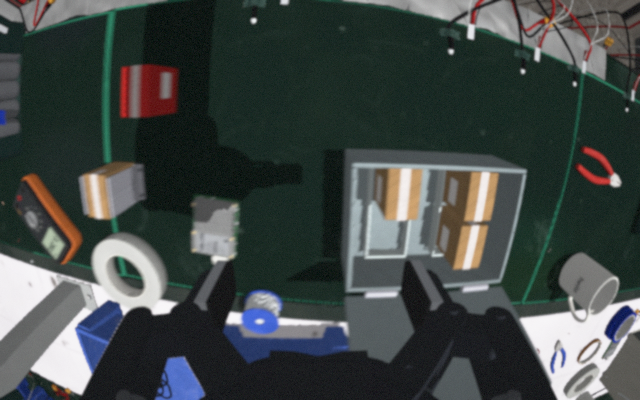

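The view shows the older carton at (398,194), against the front wall in its lane. The left-lane cartons are undisturbed. The new carton in the channel is at (112,190), clear of the red one at (150,90).

Call:
jog_arm:
  commands:
    - {"ax": 0, "ay": 0, "az": 0, "tx": -0.05, "ty": -1, "tz": 0, "gripper": 1}
    - {"ax": 0, "ay": 0, "az": 0, "tx": -0.05, "ty": -1, "tz": 0, "gripper": 1}
    - {"ax": 0, "ay": 0, "az": 0, "tx": -0.05, "ty": -1, "tz": 0, "gripper": 1}
    - {"ax": 0, "ay": 0, "az": 0, "tx": -0.05, "ty": -1, "tz": 0, "gripper": 1}
    - {"ax": 0, "ay": 0, "az": 0, "tx": -0.05, "ty": -1, "tz": 0, "gripper": 1}
    - {"ax": 0, "ay": 0, "az": 0, "tx": -0.05, "ty": -1, "tz": 0, "gripper": 1}
    - {"ax": 0, "ay": 0, "az": 0, "tx": -0.05, "ty": -1, "tz": 0, "gripper": 1}
    - {"ax": 0, "ay": 0, "az": 0, "tx": -0.05, "ty": -1, "tz": 0, "gripper": 1}
    - {"ax": 0, "ay": 0, "az": 0, "tx": 0, "ty": -1, "tz": 0, "gripper": 1}
    - {"ax": 0, "ay": 0, "az": 0, "tx": 0, "ty": -1, "tz": 0, "gripper": 1}

```text
time: 14.42
position: [0.5105, -0.314, 0.225]
ee_rot: [[-0.996, -0.094, -0.0], [-0.094, 0.996, 0.0], [0.0, 0.0, -1.0]]
force: [-0.9, -0.3, 0.5]
opening: 0.0851
grasp_force: 0.0
```

Call:
jog_arm:
  commands:
    - {"ax": 0, "ay": 0, "az": 1, "tx": 0, "ty": 0, "tz": 0, "gripper": 1}
    - {"ax": 0, "ay": 0, "az": 1, "tx": 0, "ty": 0, "tz": 0, "gripper": 1}
    - {"ax": 0, "ay": 0, "az": 1, "tx": 0, "ty": 0, "tz": 0, "gripper": 1}
    - {"ax": 0, "ay": 0, "az": 1, "tx": 0, "ty": 0, "tz": 0, "gripper": 1}
    - {"ax": 0, "ay": 0, "az": 1, "tx": 0, "ty": 0, "tz": 0, "gripper": 1}
    - {"ax": 0, "ay": 0, "az": 1, "tx": 0, "ty": 0, "tz": 0, "gripper": 1}
    - {"ax": 0, "ay": 0, "az": 1, "tx": 0, "ty": 0, "tz": 0, "gripper": 1}
    - {"ax": 0, "ay": 0, "az": 1, "tx": 0, "ty": 0, "tz": 0, "gripper": 1}
    - {"ax": 0, "ay": 0, "az": 1, "tx": 0, "ty": 0, "tz": 0, "gripper": 1}
    - {"ax": 0, "ay": 0, "az": 1, "tx": 0, "ty": 0, "tz": 0, "gripper": 1}

```text
time: 15.68
position: [0.5105, -0.3131, 0.2249]
ee_rot: [[-0.576, 0.817, -0.0], [0.817, 0.576, 0.0], [0.0, 0.0, -1.0]]
force: [0.3, -0.3, -0.3]
opening: 0.0856
grasp_force: 0.0
```

Call:
jog_arm:
  commands:
    - {"ax": 0, "ay": 0, "az": 1, "tx": 0, "ty": 0, "tz": 0, "gripper": 1}
    - {"ax": 0, "ay": 0, "az": 1, "tx": 0, "ty": 0, "tz": 0, "gripper": 1}
    - {"ax": 0, "ay": 0, "az": 1, "tx": 0, "ty": 0, "tz": 0, "gripper": 1}
    - {"ax": 0, "ay": 0, "az": 1, "tx": 0, "ty": 0, "tz": 0, "gripper": 1}
    - {"ax": 0, "ay": 0, "az": 1, "tx": 0, "ty": 0, "tz": 0, "gripper": 1}
    - {"ax": 0, "ay": 0, "az": 0.9, "tx": 0, "ty": 0, "tz": 0, "gripper": 1}
    - {"ax": 0, "ay": 0, "az": 0, "tx": 0, "ty": 0, "tz": 0, "gripper": 1}
    - {"ax": 0, "ay": 0, "az": 0, "tx": 0, "ty": 0, "tz": 0, "gripper": 1}

```text
time: 16.68
position: [0.5107, -0.3132, 0.2246]
ee_rot: [[-0.002, 1.0, -0.0], [1.0, 0.002, 0.0], [0.0, -0.0, -1.0]]
force: [-0.4, 0.1, 0.8]
opening: 0.0851
grasp_force: 0.0
```

```bash
python3 - <<'E'
from h import *
f=grab('wrist','w6'); np.savez('pics/w6.npz',**f); s=r.observe(); print(s['time'],s['position'],s['ee_rot'])
im=f['pixels']; hsv=cv2.cvtColor(np.ascontiguousarray(im),cv2.COLOR_RGB2HSV)
m=brown(f); m2=cv2.morphologyEx(m,cv2.MORPH_CLOSE,np.ones((15,15)))
print(proj(f,[.514,-.335,.073],True))
for c in cv2.findContours(m2,0,2)[0]:
    if cv2.contourArea(c)>300:
        ap=cv2.approxPolyDP(cv2.convexHull(c),4,True)[:,0]; re=cv2.minAreaRect(c)
        print('brown',np.round(re[0]),re[2]); [print(p,np.round(onz(f,*map(float,p),.073,True),4)) for p in ap]
white=((hsv[...,1]<50)&(hsv[...,2]>120)).astype(np.uint8)
k,l,st,ce=cv2.connectedComponentsWithStats(white)
for i in range(1,k):
    if st[i,4]>150: print('w',st[i],np.round(ce[i]))
E
```

```text
16.725 [ 0.5107766  -0.31318654  0.22450408] [[-1.73990857e-03  9.99998482e-01  9.12044639e-05]
 [ 9.99998471e-01  1.73989260e-03  1.74888075e-04]
 [ 1.74729124e-04  9.15086137e-05 -9.99999981e-01]]
[322.54105059 206.53465435]
brown [359. 298.] 52.12501525878906
[404 267] [ 0.6065 -0.4077  0.073 ]
[404 274] [ 0.6077 -0.4171  0.073 ]
[323 337] [ 0.516  -0.5122  0.073 ]
[319 334] [ 0.5109 -0.5067  0.073 ]
[320 319] [ 0.512  -0.4809  0.073 ]
[386 266] [ 0.5852 -0.4055  0.073 ]
brown [320. 202.] 90.0
[347 183] [ 0.5379 -0.3104  0.073 ]
[348 219] [ 0.5402 -0.3486  0.073 ]
[293 219] [ 0.4839 -0.3486  0.073 ]
[293 183] [ 0.4848 -0.3105  0.073 ]
w [ 36   0  18  31 266] [44. 14.]
w [ 55   0  31  17 266] [67.  6.]
w [ 103    0   68  308 7964] [128. 148.]
w [  388     0   252   385 22646] [506. 209.]
w [446   8  14  29 236] [452.  22.]
w [ 46  13  29  39 754] [62. 32.]
w [ 331   43   84   58 3606] [369.  71.]
w [174 136  53  13 477] [200. 142.]
w [ 295  160   52   24 1054] [320. 172.]
w [292 198  58  12 564] [320. 203.]
w [297 220  49   6 281] [320. 222.]
w [ 79 225  17  28 275] [ 87. 240.]
w [199 262  24  34 245] [211. 279.]
w [414 262  25  35 248] [426. 279.]
w [ 91 273  22  26 207] [101. 286.]
w [383 286  24  34 451] [395. 304.]
w [ 433  357   49   43 1472] [458. 382.]
w [169 364  32  27 451] [184. 378.]
```

```bash
python3 - <<'E'
from h import *
f=dict(np.load('pics/w6.npz')); im=f['pixels']; hsv=cv2.cvtColor(im,cv2.COLOR_RGB2HSV)
w=((hsv[...,1]<50)&(hsv[...,2]>120))
for v in range(170,241,10):
    u=np.flatnonzero(w[v,360:])[0]+360; print(v,u,np.round(onz(f,u,v,.025,True),3))
m=brown(f).astype(bool)|((hsv[...,2]>150)&(hsv[...,1]<40))
def line(pts): 
    p=np.array([onz(f,float(a),float(b),.073,True)[:2] for a,b in pts]); vx,vy,x0,y0=cv2.fitLine(p.astype(np.float32),2,0,.01,.01).ravel(); return np.degrees(np.arctan2(vy,vx)),x0,y0
g=m[:, :]
print('left end',line([(np.flatnonzero(brown(f)[v,270:340])[0]+270,v) for v in range(187,197)]))
print('right end',line([(np.flatnonzero(brown(f)[v,300:370])[-1]+300,v) for v in range(187,197)]))
st=[(u,np.flatnonzero(~brown(f)[188:215,u].astype(bool)).mean()+188) for u in range(298,342)]
print('tape strip',line(st))
E
```

```text
170 399 [ 0.603 -0.308  0.025]
180 394 [ 0.598 -0.32   0.025]
190 390 [ 0.594 -0.332  0.025]
200 388 [ 0.592 -0.344  0.025]
210 389 [ 0.594 -0.357  0.025]
220 391 [ 0.598 -0.37   0.025]
230 396 [ 0.606 -0.383  0.025]
240 405 [ 0.619 -0.397  0.025]
left end (np.float32(88.59072), np.float32(0.48364654), np.float32(-0.31921005))
right end (np.float32(-88.17514), np.float32(0.5401728), np.float32(-0.3191318))
tape strip (np.float32(0.10258129), np.float32(0.510935), np.float32(-0.3312643))
```

Call:
jog_arm:
  commands:
    - {"ax": 0, "ay": 0, "az": 0, "tx": -0.65, "ty": 0.04, "tz": 0.6, "gripper": 0.92}
    - {"ax": 0, "ay": 0, "az": 0, "tx": 0, "ty": 0, "tz": 1, "gripper": 0.92}
    - {"ax": 0, "ay": 0, "az": 0, "tx": 0, "ty": 0, "tz": 1, "gripper": 0.92}
    - {"ax": 0, "ay": 0, "az": 0, "tx": 0, "ty": 0, "tz": 1, "gripper": 0.92}
    - {"ax": 0, "ay": 0, "az": 0, "tx": 0, "ty": 0, "tz": 1, "gripper": 0.92}
    - {"ax": 0, "ay": 0, "az": 0, "tx": 0, "ty": 0, "tz": 1, "gripper": 0.92}
    - {"ax": 0, "ay": 0, "az": 0, "tx": 0, "ty": 0, "tz": 1, "gripper": 0.92}
    - {"ax": 0, "ay": 0, "az": 0, "tx": 0, "ty": 0, "tz": 1, "gripper": 0.92}
    - {"ax": 0, "ay": 0, "az": 0, "tx": 0, "ty": 0, "tz": 0.4, "gripper": 0.92}
    - {"ax": 0, "ay": 0, "az": 0, "tx": 0, "ty": 0, "tz": 0, "gripper": 0.92}
  grip_force: 25

```text
time: 17.98
position: [0.511, -0.3299, 0.0233]
ee_rot: [[0.0, 1.0, -0.002], [1.0, -0.0, 0.001], [0.001, -0.002, -1.0]]
force: [0.1, 0.3, 0.1]
opening: 0.0787
grasp_force: 0.0
```

Call:
jog_arm:
  commands:
    - {"ax": 0, "ay": 0, "az": 0, "tx": 0, "ty": 0, "tz": 0, "gripper": 0.5}
    - {"ax": 0, "ay": 0, "az": 0, "tx": 0, "ty": 0, "tz": 0, "gripper": 0.5}
    - {"ax": 0, "ay": 0, "az": 0, "tx": 0, "ty": 0, "tz": 0, "gripper": 0.5}
    - {"ax": 0, "ay": 0, "az": 0, "tx": 0, "ty": 0, "tz": 0, "gripper": 0.5}

```text
time: 18.48
position: [0.5125, -0.3301, 0.0255]
ee_rot: [[-0.0, 1.0, 0.002], [1.0, 0.0, -0.001], [-0.001, 0.002, -1.0]]
force: [-0.3, -0.3, 6.0]
opening: 0.0557
grasp_force: 27.8
```

Call:
jog_arm:
  commands:
    - {"ax": 0, "ay": 0, "az": 0, "tx": 0, "ty": 0, "tz": -0.4, "gripper": 0.5}
    - {"ax": 0, "ay": 0, "az": 0, "tx": 0, "ty": 0, "tz": -0.6, "gripper": 0.5}
    - {"ax": 0, "ay": 0, "az": 0, "tx": 0, "ty": 0, "tz": -1, "gripper": 0.5}
    - {"ax": 0, "ay": 0, "az": 0, "tx": 0, "ty": 0, "tz": -1, "gripper": 0.5}
    - {"ax": 0, "ay": 0, "az": 0, "tx": 0, "ty": 0, "tz": -1, "gripper": 0.5}
    - {"ax": 0, "ay": 0, "az": 0, "tx": 0, "ty": 0, "tz": 0, "gripper": 0.5}

```text
time: 19.23
position: [0.5131, -0.3304, 0.1273]
ee_rot: [[0.0, 1.0, 0.004], [1.0, -0.0, -0.002], [-0.002, 0.004, -1.0]]
force: [-0.3, -0.3, -1.1]
opening: 0.0557
grasp_force: 27.3
```

```bash
python3 - <<'E'
from h import *
f=dict(np.load('pics/w6.npz'))
for q in ((331,43),(415,43),(331,101),(415,101),(369,71)): print(np.round(onz(f,*q,.009,True),3))
f=dict(np.load('pics/w5.npz'))
for q in ((192,198),(240,198),(192,258),(240,258)): print(np.round(onz(f,*q,.009,True),3))
f=grab('wrist','w7'); m=cv2.morphologyEx(brown(f),cv2.MORPH_CLOSE,np.ones((15,15)))
for c in cv2.findContours(m,0,2)[0]:
    if cv2.contourArea(c)>600: print(cv2.boundingRect(c))
s=r.observe();print(s['position'],s['grasp_force'])
E
```

```text
[ 0.524 -0.164  0.009]
[ 0.621 -0.158  0.009]
[ 0.524 -0.231  0.009]
[ 0.623 -0.227  0.009]
[ 0.567 -0.195  0.009]
[ 0.525 -0.225  0.009]
[ 0.52  -0.16   0.009]
[ 0.615 -0.231  0.009]
[ 0.605 -0.16   0.009]
(257, 335, 124, 21)
(246, 220, 145, 98)
[ 0.51233299 -0.32972315  0.12551256] 27.2532919049263
```

Call:
jog_arm:
  commands:
    - {"ax": 0, "ay": 0, "az": 0, "tx": 0.8, "ty": -0.25, "tz": 0, "gripper": 0.5}
    - {"ax": 0, "ay": 0, "az": 0, "tx": 1, "ty": -0.3, "tz": 0, "gripper": 0.5}
    - {"ax": 0, "ay": 0, "az": 0, "tx": 1, "ty": -0.3, "tz": 0, "gripper": 0.5}
    - {"ax": 0, "ay": 0, "az": 0, "tx": 1, "ty": -0.3, "tz": 0, "gripper": 0.5}
    - {"ax": 0, "ay": 0, "az": 0, "tx": 1, "ty": -0.3, "tz": 0, "gripper": 0.5}
    - {"ax": 0, "ay": 0, "az": 0, "tx": 1, "ty": -0.3, "tz": 0.2, "gripper": 0.5}
    - {"ax": 0, "ay": 0, "az": 0, "tx": 1, "ty": -0.3, "tz": 0.4, "gripper": 0.5}
    - {"ax": 0, "ay": 0, "az": 0, "tx": 0.6, "ty": -0.25, "tz": 0.8, "gripper": 0.5}
    - {"ax": 0, "ay": 0, "az": 0, "tx": 0, "ty": 0, "tz": 1, "gripper": 0.5}
    - {"ax": 0, "ay": 0, "az": 0, "tx": 0, "ty": 0, "tz": 1, "gripper": 0.5}

```text
time: 20.52
position: [0.4535, -0.1439, 0.0378]
ee_rot: [[-0.001, 1.0, -0.001], [1.0, 0.001, 0.0], [0.0, -0.001, -1.0]]
force: [0.3, -0.2, -1.4]
opening: 0.056
grasp_force: 27.2
```

Call:
jog_arm:
  commands:
    - {"ax": 0, "ay": 0, "az": 0, "tx": 0, "ty": 0, "tz": 0.3, "gripper": 0.5}
    - {"ax": 0, "ay": 0, "az": 0, "tx": 0, "ty": 0, "tz": 0.24, "gripper": 0.5}
    - {"ax": 0, "ay": 0, "az": 0, "tx": 0, "ty": 0, "tz": 0.08, "gripper": 0.5}
    - {"ax": 0, "ay": 0, "az": 0, "tx": 0, "ty": 0, "tz": 0, "gripper": 0.5}
    - {"ax": 0, "ay": 0, "az": 0, "tx": 0, "ty": 0, "tz": 0, "gripper": 0.5}

```text
time: 21.15
position: [0.4547, -0.1446, 0.0243]
ee_rot: [[-0.0, 1.0, 0.001], [1.0, 0.0, -0.0], [-0.0, 0.001, -1.0]]
force: [-0.4, 0.2, -1.5]
opening: 0.0554
grasp_force: 27.1
```

Call:
jog_arm:
  commands:
    - {"ax": 0, "ay": 0, "az": 0, "tx": 0, "ty": 0, "tz": 0.05, "gripper": 0.5}
    - {"ax": 0, "ay": 0, "az": 0, "tx": 0, "ty": 0, "tz": 0.05, "gripper": 0.5}
    - {"ax": 0, "ay": 0, "az": 0, "tx": 0, "ty": 0, "tz": 0, "gripper": 0.5}

```text
time: 21.52
position: [0.4546, -0.1445, 0.0223]
ee_rot: [[0.0, 1.0, 0.001], [1.0, -0.0, 0.0], [0.0, 0.001, -1.0]]
force: [-4.4, 1.6, 13.2]
opening: 0.0556
grasp_force: 28.6
```

Call:
jog_arm:
  commands:
    - {"ax": 0, "ay": 0, "az": 0, "tx": 0, "ty": 0, "tz": 0, "gripper": 0.92}
    - {"ax": 0, "ay": 0, "az": 0, "tx": 0, "ty": 0, "tz": 0, "gripper": 0.92}
    - {"ax": 0, "ay": 0, "az": 0, "tx": 0, "ty": 0, "tz": -0.3, "gripper": 0.92}
    - {"ax": 0, "ay": 0, "az": 0, "tx": 0, "ty": 0, "tz": -1, "gripper": 0.92}
    - {"ax": 0, "ay": 0, "az": 0, "tx": 0, "ty": 0, "tz": -1, "gripper": 0.92}
    - {"ax": 0, "ay": 0, "az": 0, "tx": 0, "ty": 0, "tz": -1, "gripper": 0.92}
    - {"ax": 0, "ay": 0, "az": 0, "tx": 0, "ty": 0, "tz": -1, "gripper": 0.92}
    - {"ax": 0, "ay": 0, "az": 0, "tx": 0, "ty": 0, "tz": -1, "gripper": 0.92}
    - {"ax": 0, "ay": 0, "az": -1, "tx": 0, "ty": 0, "tz": 0, "gripper": 0.92}
    - {"ax": 0, "ay": 0, "az": -1, "tx": 0, "ty": 0, "tz": 0, "gripper": 0.92}

```text
time: 22.78
position: [0.4546, -0.1446, 0.1547]
ee_rot: [[-0.211, 0.977, 0.001], [0.977, 0.211, -0.0], [-0.0, 0.001, -1.0]]
force: [-0.7, 0.3, -0.1]
opening: 0.0785
grasp_force: 0.0
```

Call:
jog_arm:
  commands:
    - {"ax": 0, "ay": 0, "az": -1, "tx": 0, "ty": 0, "tz": 0, "gripper": 0.8}
    - {"ax": 0, "ay": 0, "az": -1, "tx": 0, "ty": 0, "tz": 0, "gripper": 0.8}
    - {"ax": 0, "ay": 0, "az": -1, "tx": 0, "ty": 0, "tz": 0, "gripper": 0.8}
    - {"ax": 0, "ay": 0, "az": -1, "tx": 0, "ty": 0, "tz": 0, "gripper": 0.8}
    - {"ax": 0, "ay": 0, "az": -1, "tx": 0, "ty": 0, "tz": 0, "gripper": 0.8}
    - {"ax": 0, "ay": 0, "az": -1, "tx": 0, "ty": 0, "tz": 0, "gripper": 0.8}
    - {"ax": 0, "ay": 0, "az": -1, "tx": 0, "ty": 0, "tz": 0, "gripper": 0.8}
    - {"ax": 0, "ay": 0, "az": -1, "tx": 0, "ty": 0, "tz": 0, "gripper": 0.8}
    - {"ax": 0, "ay": 0, "az": -1, "tx": 0, "ty": 0, "tz": 0, "gripper": 0.8}
    - {"ax": 0, "ay": 0, "az": -1, "tx": 0, "ty": 0, "tz": 0, "gripper": 0.8}

```text
time: 24.02
position: [0.4543, -0.1446, 0.1542]
ee_rot: [[-0.952, 0.306, 0.0], [0.306, 0.952, -0.0], [-0.0, -0.0, -1.0]]
force: [0.1, 1.0, -0.1]
opening: 0.068
grasp_force: 0.0
```

Call:
jog_arm:
  commands:
    - {"ax": 0, "ay": 0, "az": -1, "tx": 0, "ty": 0, "tz": 0, "gripper": 0.8}
    - {"ax": 0, "ay": 0, "az": -1, "tx": 0, "ty": 0, "tz": 0, "gripper": 0.8}
    - {"ax": 0, "ay": 0, "az": -1, "tx": 0, "ty": 0, "tz": 0, "gripper": 0.8}
    - {"ax": 0, "ay": 0, "az": 0, "tx": 0, "ty": 0, "tz": 0, "gripper": 0.8}
    - {"ax": 0, "ay": 0, "az": 0, "tx": 0, "ty": 0, "tz": 0, "gripper": 0.8}

```text
time: 24.65
position: [0.4543, -0.1446, 0.154]
ee_rot: [[-1.0, 0.002, 0.0], [0.002, 1.0, -0.0], [-0.0, -0.0, -1.0]]
force: [-0.1, 0.4, 0.2]
opening: 0.0682
grasp_force: 0.0
```

```bash
python3 - <<'E'
from h import *
f=grab('wrist','w8'); np.savez('pics/w8.npz',**f); s=r.observe(); print(s['time'],s['position'],s['ee_rot'])
m=cv2.morphologyEx(brown(f),cv2.MORPH_CLOSE,np.ones((15,15)))
print(proj(f,[.4546,-.1445,.07],True))
for c in cv2.findContours(m,0,2)[0]:
    if cv2.contourArea(c)>600:
        ap=cv2.approxPolyDP(cv2.convexHull(c),4,True)[:,0]; print(cv2.minAreaRect(c))
        for p in ap: w=onz(f,*map(float,p),.07,True); print(p,np.round(w,4),np.round(box(onz(f,*map(float,p),.076,True)),1))
E
```

```text
24.7 [ 0.45432083 -0.14451764  0.15391908] [[-9.99998250e-01  1.86971285e-03  6.25541023e-05]
 [ 1.86971320e-03  9.99998252e-01  5.46749829e-06]
 [-6.25437703e-05  5.58444695e-06 -9.99999998e-01]]
[317.98913075 211.1393439 ]
((72.4480209350586, 272.9496154785156), (112.83692932128906, 34.120758056640625), 55.40770721435547)
[ 31 233] [ 0.4845 -0.4805  0.07  ] [ -81.8 -537.6]
[ 46 230] [ 0.4791 -0.446   0.07  ] [ -84.  -503.7]
[107 293] [ 0.5511 -0.3742  0.07  ] [  -7.6 -440.7]
[110 303] [ 0.5649 -0.3755  0.07  ] [   5.7 -443.2]
[ 92 328] [ 0.6132 -0.4279  0.07  ] [  47.7 -498.4]
[ 29 240] [ 0.4942 -0.4904  0.07  ] [ -73.3 -548.1]
((527.813232421875, 252.2996063232422), (94.85618591308594, 128.52833557128906), 83.1300048828125)
[586 198] [0.4437 0.1336 0.07  ] [-65.1  61.2]
[563 290] [0.5577 0.1432 0.07  ] [46.2 60.1]
[545 298] [0.5644 0.1149 0.07  ] [50.1 32.1]
[484 262] [0.5071 0.0106 0.07  ] [-15.  -63.7]
[461 235] [ 0.4778 -0.0206  0.07  ] [-46.2 -91.3]
[463 214] [ 0.4582 -0.0222  0.07  ] [-65.3 -91.1]
((315.5, 199.0), (84.0, 49.0), 90.0)
[333 157] [ 0.412  -0.1333  0.07  ] [-120.3 -194.5]
[340 175] [ 0.4257 -0.1279  0.07  ] [-106.5 -190.5]
[338 240] [ 0.4797 -0.1284  0.07  ] [ -54.3 -195.9]
[295 241] [ 0.4805 -0.1632  0.07  ] [ -56.7 -229.7]
[291 175] [ 0.4256 -0.1647  0.07  ] [-110.  -226.1]
[296 161] [ 0.4149 -0.1607  0.07  ] [-120.  -221.2]
```

Call:
jog_arm:
  commands:
    - {"ax": 0, "ay": 0, "az": 0, "tx": 0.05, "ty": -0.06, "tz": 0.96, "gripper": 0.8}
    - {"ax": 0, "ay": 0, "az": 0, "tx": 0, "ty": 0, "tz": 1, "gripper": 0.8}
    - {"ax": 0, "ay": 0, "az": 0, "tx": 0, "ty": 0, "tz": 1, "gripper": 0.8}
    - {"ax": 0, "ay": 0, "az": 0, "tx": 0, "ty": 0, "tz": 1, "gripper": 0.8}
    - {"ax": 0, "ay": 0, "az": 0, "tx": 0, "ty": 0, "tz": 1, "gripper": 0.7}
    - {"ax": 0, "ay": 0, "az": 0, "tx": 0, "ty": 0, "tz": 0, "gripper": 0.3}
    - {"ax": 0, "ay": 0, "az": 0, "tx": 0, "ty": 0, "tz": 0, "gripper": 0.3}
    - {"ax": 0, "ay": 0, "az": 0, "tx": 0, "ty": 0, "tz": 0, "gripper": 0.3}
    - {"ax": 0, "ay": 0, "az": 0, "tx": 0, "ty": 0, "tz": 0, "gripper": 0.3}
  grip_force: 25

```text
time: 25.82
position: [0.4535, -0.1461, 0.0305]
ee_rot: [[-1.0, 0.0, 0.001], [0.0, 1.0, -0.0], [-0.001, -0.0, -1.0]]
force: [-0.1, -0.2, -0.7]
opening: 0.0359
grasp_force: 31.4
```

Call:
jog_arm:
  commands:
    - {"ax": 0, "ay": 0, "az": 0, "tx": 0, "ty": 0, "tz": -0.6, "gripper": 0.3}
    - {"ax": 0, "ay": 0, "az": 0, "tx": 0, "ty": 0, "tz": -1, "gripper": 0.3}
    - {"ax": 0, "ay": 0, "az": 0, "tx": 0, "ty": 0, "tz": -1, "gripper": 0.3}
    - {"ax": 0, "ay": 0, "az": 0, "tx": 0, "ty": 0, "tz": -1, "gripper": 0.3}
    - {"ax": 0, "ay": 0, "az": 0, "tx": 0, "ty": 0, "tz": -1, "gripper": 0.3}
    - {"ax": 0, "ay": 0, "az": -0.9, "tx": 0, "ty": 0, "tz": -0.6, "gripper": 0.3}
    - {"ax": 0, "ay": 0, "az": 0, "tx": -0.57, "ty": 0.94, "tz": 0, "gripper": 0.3}
    - {"ax": 0, "ay": 0, "az": 0, "tx": -0.57, "ty": 0.94, "tz": 0, "gripper": 0.3}
    - {"ax": 0, "ay": 0, "az": 0, "tx": -0.58, "ty": 0.95, "tz": 0, "gripper": 0.3}
    - {"ax": 0, "ay": 0, "az": 0, "tx": -0.58, "ty": 0.95, "tz": 0, "gripper": 0.3}

```text
time: 27.08
position: [0.5018, -0.0459, 0.1611]
ee_rot: [[-0.996, -0.094, 0.001], [-0.094, 0.996, -0.0], [-0.001, -0.0, -1.0]]
force: [0.8, 0.3, -1.9]
opening: 0.0356
grasp_force: 31.4
```

Call:
jog_arm:
  commands:
    - {"ax": 0, "ay": 0, "az": 0, "tx": -0.58, "ty": 0.95, "tz": 0, "gripper": 0.3}
    - {"ax": 0, "ay": 0, "az": 0, "tx": -0.58, "ty": 0.94, "tz": 0, "gripper": 0.3}
    - {"ax": 0, "ay": 0, "az": 0, "tx": -0.58, "ty": 0.94, "tz": 0, "gripper": 0.3}
    - {"ax": 0, "ay": 0, "az": 0, "tx": 0, "ty": 0, "tz": 0, "gripper": 0.3}
    - {"ax": 0, "ay": 0, "az": 0, "tx": 0, "ty": 0, "tz": 0, "gripper": 0.3}

```text
time: 27.7
position: [0.538, 0.0273, 0.1605]
ee_rot: [[-0.996, -0.094, 0.0], [-0.094, 0.996, -0.0], [-0.0, -0.001, -1.0]]
force: [0.5, -1.0, -2.1]
opening: 0.0355
grasp_force: 31.4
```

```bash
python3 - <<'E'
from h import *
f=grab('wrist','w9'); np.savez('pics/w9.npz',**f); s=r.observe(); print(s['time'],s['position'],box(s['position']),s['ee_rot'][0,1])
g=f['pixels'][:,:,::-1]
cv2.imwrite('pics/w9c.png',cv2.resize(g[100:340,180:500],(800,600),interpolation=2))
for z,pts in ((.026,[(-60,-69),(-60,-21),(0,-69),(0,-21)]),(.076,[(-13.6,-63),(-13.6,-27)])):
    for p in pts:
        c,sn=np.cos(np.radians(5.4)),np.sin(np.radians(5.4)); x,y=(p[0]-76)/1e3,p[1]/1e3
        q=proj(f,[B0[0]+c*x-sn*y,B0[1]+sn*x+c*y,z],True); print(p,z,np.round(q),np.round((q-[180,100])*2.5))
E
```

```text
27.75 [0.53788559 0.02685962 0.16036644] [ 21.24821376 -46.69501497] -0.0927822237228637
(-60, -69) 0.026 [292. 103.] [280.   8.]
(-60, -21) 0.026 [347. 103.] [416.   8.]
(0, -69) 0.026 [293. 169.] [282. 173.]
(0, -21) 0.026 [346. 169.] [414. 173.]
(-13.6, -63) 0.076 [295. 167.] [288. 167.]
(-13.6, -27) 0.076 [344. 167.] [409. 167.]
```

View pics/w9c.png

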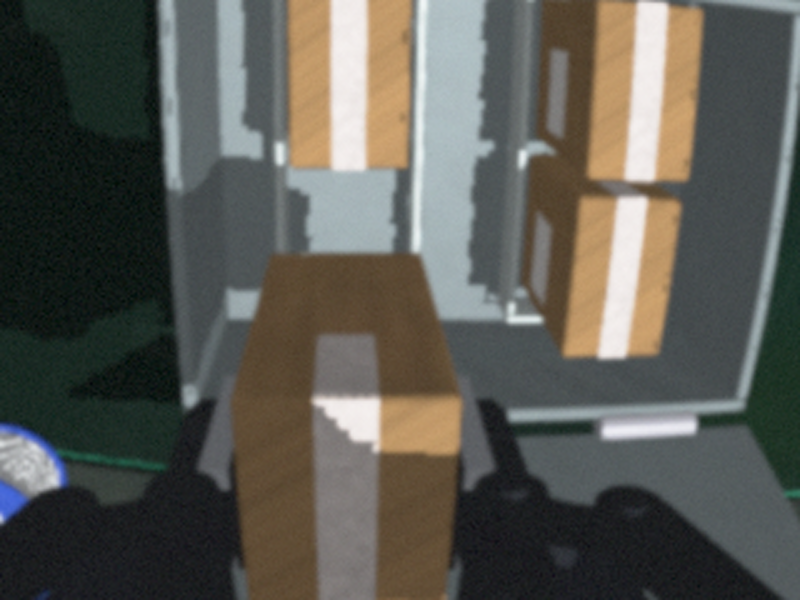

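The crop shows the older carton (288–411, back edge at row 167) centred between the rails (282 and 415). The held carton is in line with the lane and its front edge is about 7 mm behind the older carton. Lower it.

Call:
jog_arm:
  commands:
    - {"ax": 0, "ay": 0, "az": 0, "tx": 0, "ty": 0.02, "tz": 1, "gripper": 0.3}
    - {"ax": 0, "ay": 0, "az": 0, "tx": 0, "ty": 0, "tz": 1, "gripper": 0.3}
    - {"ax": 0, "ay": 0, "az": 0, "tx": 0, "ty": 0, "tz": 1, "gripper": 0.3}
    - {"ax": 0, "ay": 0, "az": 0, "tx": 0, "ty": 0, "tz": 1, "gripper": 0.3}
    - {"ax": 0, "ay": 0, "az": 0, "tx": 0, "ty": 0, "tz": 0.5, "gripper": 0.3}
    - {"ax": 0, "ay": 0, "az": 0, "tx": 0, "ty": 0, "tz": 0.25, "gripper": 0.3}
    - {"ax": 0, "ay": 0, "az": 0, "tx": 0, "ty": 0, "tz": 0.12, "gripper": 0.3}
    - {"ax": 0, "ay": 0, "az": 0, "tx": 0, "ty": 0, "tz": 0, "gripper": 0.3}
    - {"ax": 0, "ay": 0, "az": 0, "tx": 0, "ty": 0, "tz": 0, "gripper": 0.3}

```text
time: 28.88
position: [0.5384, 0.0286, 0.0387]
ee_rot: [[-0.996, -0.094, 0.001], [-0.094, 0.996, 0.0], [-0.001, 0.0, -1.0]]
force: [-0.8, -0.0, -0.5]
opening: 0.0357
grasp_force: 31.5
```

Call:
jog_arm:
  commands:
    - {"ax": 0, "ay": 0, "az": 0, "tx": 0, "ty": 0, "tz": 0.06, "gripper": 0.3}
    - {"ax": 0, "ay": 0, "az": 0, "tx": 0.1, "ty": 0, "tz": 0, "gripper": 0.3}
    - {"ax": 0, "ay": 0, "az": 0, "tx": 0.1, "ty": 0, "tz": 0, "gripper": 0.3}
    - {"ax": 0, "ay": 0, "az": 0, "tx": 0.05, "ty": 0, "tz": 0, "gripper": 0.3}
    - {"ax": 0, "ay": 0, "az": 0, "tx": 0, "ty": 0, "tz": 0, "gripper": 0.3}

```text
time: 29.5
position: [0.5317, 0.028, 0.0366]
ee_rot: [[-0.996, -0.094, -0.0], [-0.094, 0.996, 0.0], [0.0, 0.0, -1.0]]
force: [0.2, 0.4, -2.0]
opening: 0.0357
grasp_force: 31.5
```

Call:
jog_arm:
  commands:
    - {"ax": 0, "ay": 0, "az": 0, "tx": 0.04, "ty": 0, "tz": 0, "gripper": 0.3}
    - {"ax": 0, "ay": 0, "az": 0, "tx": 0.04, "ty": 0, "tz": 0, "gripper": 0.3}
    - {"ax": 0, "ay": 0, "az": 0, "tx": 0, "ty": 0, "tz": 0, "gripper": 0.3}

```text
time: 29.88
position: [0.5308, 0.0279, 0.0369]
ee_rot: [[-0.996, -0.094, 0.002], [-0.094, 0.996, 0.0], [-0.002, 0.0, -1.0]]
force: [6.9, 1.2, -3.2]
opening: 0.0357
grasp_force: 31.2
```

Call:
jog_arm:
  commands:
    - {"ax": 0, "ay": 0, "az": 0, "tx": -0.02, "ty": 0, "tz": 0.04, "gripper": 0.3}
    - {"ax": 0, "ay": 0, "az": 0, "tx": 0, "ty": 0, "tz": 0, "gripper": 0.3}

```text
time: 30.12
position: [0.5308, 0.0279, 0.0358]
ee_rot: [[-0.996, -0.094, 0.001], [-0.094, 0.996, 0.0], [-0.001, 0.0, -1.0]]
force: [4.3, 1.1, -0.6]
opening: 0.0357
grasp_force: 31.7
```

Call:
jog_arm:
  commands:
    - {"ax": 0, "ay": 0, "az": 0, "tx": 0, "ty": 0, "tz": 0.03, "gripper": 0.3}
    - {"ax": 0, "ay": 0, "az": 0, "tx": 0, "ty": 0, "tz": 0.02, "gripper": 0.3}
    - {"ax": 0, "ay": 0, "az": 0, "tx": 0, "ty": 0, "tz": 0, "gripper": 0.3}

```text
time: 30.5
position: [0.5308, 0.0279, 0.0355]
ee_rot: [[-0.996, -0.094, 0.001], [-0.094, 0.996, 0.0], [-0.001, 0.0, -1.0]]
force: [0.1, -0.7, 10.4]
opening: 0.0356
grasp_force: 33.0
```

On the floor (10 N). Release gently, limiting the opening in the box, and rise.

Call:
jog_arm:
  commands:
    - {"ax": 0, "ay": 0, "az": 0, "tx": 0, "ty": 0, "tz": -0.02, "gripper": 0.6}
    - {"ax": 0, "ay": 0, "az": 0, "tx": 0, "ty": 0, "tz": 0, "gripper": 0.62}
    - {"ax": 0, "ay": 0, "az": 0, "tx": 0, "ty": 0, "tz": -0.4, "gripper": 0.62}
    - {"ax": 0, "ay": 0, "az": 0, "tx": 0, "ty": 0, "tz": -1, "gripper": 0.62}
    - {"ax": 0, "ay": 0, "az": 0, "tx": 0, "ty": 0, "tz": -1, "gripper": 0.62}
    - {"ax": 0, "ay": 0, "az": 0, "tx": 0, "ty": 0, "tz": -1, "gripper": 0.62}
    - {"ax": 0, "ay": 0, "az": 0, "tx": 0.3, "ty": 0, "tz": -1, "gripper": 0.62}
    - {"ax": 0, "ay": 0, "az": 0, "tx": 0.5, "ty": 0, "tz": -1, "gripper": 0.62}
    - {"ax": 0, "ay": 0, "az": 0, "tx": 0, "ty": 0, "tz": -1, "gripper": 0.62}
    - {"ax": 0, "ay": 0, "az": 0, "tx": 0, "ty": 0, "tz": 0, "gripper": 0.62}

```text
time: 31.75
position: [0.5114, 0.0255, 0.1972]
ee_rot: [[-0.996, -0.093, 0.004], [-0.093, 0.996, 0.0], [-0.004, -0.0, -1.0]]
force: [-0.9, -0.4, 0.6]
opening: 0.0529
grasp_force: 0.0
```

```bash
python3 - <<'E'
from h import *
f=grab('wrist','w10'); np.savez('pics/w10.npz',**f); s=r.observe(); print(s['time'],s['position'])
m=brown(f); m2=cv2.morphologyEx(m,cv2.MORPH_CLOSE,np.ones((13,1)))
for mm in (m,):
  k,l,st,ce=cv2.connectedComponentsWithStats(mm)
  for i in range(1,k):
    if st[i,4]>80:
        c=max(cv2.findContours((l==i).astype(np.uint8),0,2)[0],key=cv2.contourArea); re=cv2.minAreaRect(c)
        P=np.array([box(onz(f,*q,.076,True)) for q in cv2.boxPoints(re)])
        if abs(P.mean(0)).max()<100: print(st[i].tolist(),round(re[2],1),np.round(P,1).tolist())
# lid angle: top edge triangulation needs side/scene
for n in('scene','side'): np.savez(f'pics/{n}3.npz',**grab(n,n+'3'))
E
```

```text
31.8 [0.51070918 0.02553234 0.19565722]
[298, 125, 15, 119, 1594] 89.1 [[-67.8, -62.9], [-67.9, -51.2], [42.0, -50.3], [42.3, -63.5]]
[325, 125, 15, 119, 1687] 90.0 [[-67.7, -39.4], [-67.7, -27.6], [42.1, -25.6], [42.1, -38.9]]
[380, 127, 37, 123, 2794] 4.5 [[47.9, 11.9], [-68.0, 13.8], [-67.0, 40.8], [51.5, 42.5]]
[415, 129, 26, 120, 1395] 9.0 [[48.2, 45.2], [-67.4, 52.2], [-66.1, 67.0], [51.5, 61.7]]
```

```bash
python3 - <<'E'
from h import *
a,b=dict(np.load('pics/scene2.npz')),dict(np.load('pics/side2.npz'))
for q,w in (((304.3,139.5),(273.6,193.8)),((341.75,150),(303.6,165.6))):
    p,e=tri(ray(a,*q),ray(b,*w)); x=box(p); print(np.round(p,4),np.round(e,1),x, 'angle from vertical',np.degrees(np.arctan2(x[0]-74,p[2]*1e3-82)))
s=dict(np.load('pics/scene3.npz'))['pixels'].astype(int); d=np.abs(s-a['pixels'].astype(int)).sum(2)
print('lid region diff',d[138:190,300:340].mean(), d[138:190,300:340].max())
E
```

```text
[0.608  0.1764 0.2234] [1.9 1.9] [105.08580181  95.56352347] angle from vertical 12.395796638636337
[ 0.62   -0.0247  0.2271] [11.6 11.6] [  98.18463625 -105.79485282] angle from vertical 9.462032132735535
lid region diff 64.17884615384615 646
```

```bash
python3 -c "
from plant import r
print(r.observe()['force'],r.close_job())"
```

```text
the job is handed in; nothing more can be done
[ 0.27126325 -0.43617819 -0.30690711] None
```

I handed the job in at about 32 s, with no verdict reported: the lid is open at its stop, the older carton is against the front wall, and the new carton stands in line close up behind it, having been set down once on the bench and regripped.

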